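Clip the phone down and slide its carrier out over the inspection camera

TASK

Press the hold-down bar into the two spring clips across the phone until both jaws snap shut over it. Then slide the blue carrier straight out along the stand, keeping it flat on it, until the yellow line lies over the stand's edge and the port end of the phone is above the camera. The carrier is then nose-heavy and would tip, so finish still holding it there, level and still; do not touch the camera, and leave the other things on the bench where they are.

Things in the scene. Friction and masses are not known exactly. Their poses are not given: they have to be found in the camera images.
- stand: Grey steel drawer stand, fixed, 270 long x 150 wide x 90 high, on the red mat (mat top 4 mm above the table). Origin: foot of the middle of the outward short edge. Its x axis points outward (the way the carrier must go, roughly world -y), z up; the stand's top lies from x=-270 to 0 and y=-75 to 75, at z=90 mm.
- edge (a point): Middle of the outward top edge of the stand, 90 mm above the stand's origin; axes as the stand (x outward, y along the edge, z up).
- camera: Up-looking inspection camera with ring light, fixed on the mat 144 mm outward from the stand's edge, 62 x 62 foot, ring of 58 diameter, 60 high: the carrier passes 30 mm above it. Origin: centre of its foot. Not to be touched.
- carrier: Blue plate 270 x 124 x 6, about 0.4 kg, loose, lying flat on the stand, slightly askew, 10 to 50 mm of it already overhanging. Origin: centre of its underside; x = outward long axis (nose), y across, z up. On it: phone nest (low stops, up to 13 above the underside), two fork clips at x=45, y=+50 and -50 (up to 41 high), handle at x=-115. Window near the nose, under the phone's port end.
- mark (a point): Middle of the yellow line across the carrier: on the top face (6 above the underside) at carrier x=-40; 3 wide, full width. In place when over the stand's edge (overhang 175 mm). Carrier, phone and bar together balance about 12 mm ahead of the carrier's origin, so there it tips unless its tail is held down (about 5 N at the handle).
- mark_l (a point): Point of the same yellow line 55 mm to the carrier's +y side.
- mark_r (a point): Point of the same yellow line 55 mm to the carrier's -y side.
- handle (a point): Centre of the black handle's crossbar on the carrier: 12 (along x) x 70 (along y) x 12 high, centre 34 mm above the carrier's underside (28 above its top face), on posts 12 x 12 at y=+29 and -29, so 46 mm free between posts and 22 mm free below. Pinch it along the carrier's x axis, from above; 60 mm free towards the phone, nothing behind.
- seat (a point): Centre of the rod when seated in the clips: carrier x=45, y=0, 21 above the carrier's underside; the rod lies along the carrier's y axis. Each fork clip is 10 wide (|y| 45 to 55): saddle below, fixed steel cheek on the -x side, brass sprung jaw on the +x side, flaring to a mouth about 20 wide at the top. Let the rod enter from above within 3 mm in x; pushing it in takes about 5 to 15 N in all.
- bar: Hold-down bar, loose, about 0.1 kg, standing on the mat: steel rod 10 diameter x 124 along its y axis, rod axis 6 above its underside; black rubber foot 26 (x) x 36 (y) x 10 high; green upright finger grip 12 (x) x 34 (y), 10 to 41 above the underside. Origin: centre of the foot's underside. Either way round will do. Seated, the origin is 15 above the carrier's underside, foot 1 above the phone.
- grip (a point): Middle of the bar's green finger grip, 28 mm above the bar's underside; pinch it across its 12 mm thickness (the bar's x axis), from above.
- phone: Opened dark phone 148 x 72 x 8, 0.16 kg, loose in the carrier's nest with about 1.5 mm play, centred at carrier x=45. Origin: centre of its underside; +x the port end, at the carrier's nose.
- jaw_l (a joint): Sprung jaw of the clip at the carrier's +y side: 0 = shut (as it rests, and again once the rod is seated), grows as the rod forces it open, about 0.1 rad as the rod passes.
- jaw_r (a joint): The same for the clip at the -y side.
- drink_can: Red drink can, 66 diameter x 122 high, bystander. Origin: centre of its foot.
- spare_phone: Spare phone lying flat, 150 x 73 x 8, bystander. Origin: centre of its underside.
- driver: Precision screwdriver with yellow handle lying flat, 150 long x 13, bystander. Origin: on the mat at mid-handle, handle 100 long along its x axis, blade to +x.
- screw_tray: Blue divided screw tray, 80 x 110 x 22, bystander. Origin: centre of its underside.
- tweezers: Dark steel tweezers lying flat, 130 long, bystander. Origin: under their middle.
- solvent_pump: White solvent pump bottle, 68 diameter x 108 high, bystander. Origin: centre of its foot.
Not all that is in view belongs to the job. Of the things that look like the bar, the larger one is meant.

How it is judged (in metres and radians):
On the way, in this order (a step that is already met when the one before it is completed fails the run):
1. the bar is seated in both clips with the jaws shut over it (x of bar in the frame of carrier between 0.041 and 0.049 m and y of bar in the frame of carrier between -0.007 and 0.007 m and z of bar in the frame of carrier between 0.0125 and 0.0175 m and angle between the y axis of bar and the y axis of carrier, either way round below 0.06 rad and value of joint each of jaw_l, jaw_r below 0.06 rad), for 0.3 s.
2. the yellow line is over the stand's edge, carrier flat (x of mark_l in the frame of edge between -0.006 and 0.006 m and x of mark_r in the frame of edge between -0.006 and 0.006 m and y of carrier in the frame of edge between -0.02 and 0.02 m and angle between carrier's own z axis and vertical below 0.05 rad and z of mark in the frame of edge between 0.002 and 0.01 m), for 0.2 s.
At the end, for the whole second after the job is handed in: Yellow line within 6 mm of the stand's edge at both ends, carrier within 20 mm of the stand's middle, level (0.05 rad), on the stand, at rest, held by the fingers; bar in both clips (4 mm along, 7 across, 2.5 in height), jaws shut; phone within 6 mm of its place in the nest (all of step 1 and all of step 2 and x of phone in the frame of carrier between 0.039 and 0.051 m and y of phone in the frame of carrier between -0.006 and 0.006 m and z of phone in the frame of carrier between 0.003 and 0.01 m and linear speed of carrier below 0.02 m/s and angular speed of carrier below 0.1 rad/s and contact force between the fingers and carrier above 0.5 N); the arm keeps its last pose, push and grip.
It fails at once if the carrier tips by more than 0.15 rad (angle between carrier's own z axis and vertical above 0.15 rad).
It fails at once if the carrier is lifted off the stand by more than 15 mm (z of mark in the frame of edge above 0.021 m).
It fails at once if the camera is touched (contact force between camera and anything else above 0.5 N).
It fails at once if a bystander is moved by more than 30 mm (distance of any of drink_can, spare_phone, driver, screw_tray, tweezers, solvent_pump from where it was at the start of the episode above 0.03 m).
It also fails if it takes over 64 s, if anything falls off the work surface, if the arm or the gripper's body presses on something with over 40 N, if the wrist force passes 120 N, or if a joint passes its speed limit or range.

ROBOT

A 6-joint arm with a two-finger parallel gripper is mounted at the origin on the work surface. World frame = base frame: x ahead of the robot, y to its left, z up, the work surface at z = 0. Lengths are in m, angles in degrees, forces in N, time in s.
With the tool pointing down it reaches from about 0.25 to 0.725 m from the base axis. Payload 9.7 kg.
Tool frame: the origin (TCP) lies midway between the tips of the shut fingers; the grasp point (between the pads) lies 19 mm behind it; y points along the fingers, x is the direction in which the jaws open and shut, and the axes are right-handed (so a half turn about y gives the same grasp; the last joint's range is limited). The gripper opens to 85 mm and grips with 20 to 120 N. Pads are 22 mm wide; open, the fingers measure 114 mm over their backs; the gripper's body (76 mm by 85 mm) begins 54 mm behind the grasp point. The pads swing forward as they close: fully open they stand 13 mm farther back than shut.
Start: joints at [-76.146, 4.979, 10.078, 95.1, 0, 90], TCP at [0.132, -0.534, 0.231] pointing down, gripper open.
Joint ranges: [-179.16, 179.16], [-48.56, 103.87], [-65.8, 70.77], [-126.05, 130.52], [-82.76, 87.17], [-180, 180]. Speed limits (degrees/s): [127.2, 127.2, 147.25, 180, 180, 180].

INTERFACE

Orientations are given as [roll, pitch, yaw] about the fixed x, y, z axes, in that order (R = Rz(yaw) Ry(pitch) Rx(roll)).
In Python, from workcell import get_obs, camera, job_done gives the robot as it stands.
- The arm moves only by the tool play_rows, never from a script. Its argument "moves" is a list of rows, each a list of 3 entries, a list of its own where there are three numbers: the turn, a rotation vector about the tool's x, y, z in degrees, then the shift along the tool's x, y, z in m, then the opening in per cent of the stroke, from 0 (shut) to 100 (fully open). A call has exactly 5 rows; each row is the pose to reach, as a shift and turn from the pose commanded when the call began, along the tool's axes at that moment; what a row does not reach only later rows make up. A row lasts 1/10 s, in which the tool goes at most 50 mm and 8.59 degrees, less where a joint would pass 70% of its speed; a pose out of reach is approached as far as the arm can. A call with a gripper value outside its range is refused whole. The fingers move at their own pace and stop on an object; "grip_force" is the grip in N (left out, the last holds). Time passes only in rows, so rows that repeat a pose let the fingers close, or fill a call up. It gives the time, the measured TCP pose, the force and the opening at its end, in the units of the state.
- get_obs(): the state, without advancing time (a new reading comes with each control period).
- camera(name): name is "scene" or "side" or "wrist"; returns a dict with "img" (400x640x3 uint8, red, green, blue), "fov_y" (degrees; the focal length in pixels is half the picture's height over the tangent of half this angle, whatever the lens; pixels are square), "cx", "cy" (the principal point, pixels), "k1" (the pictures are not rectified: a ray, as slopes to the right and down, at radius r is drawn at 1 + k1 r^2 times it, then the intrinsics apply), "world_from_camera" (4x4, takes a point from camera to world coordinates). Camera axes: x right, y up, looking along -z (the intrinsics and any distortion apply to the point x, -y, -z); pixel columns grow to the right and rows downward; lengths in m; the calibration is good to about 2 mm. A picture is of the moment at which its call begins. There is no depth.
- job_done(): hands the job in, once; it reports no verdict.
The state is a dict: "time": time; "q": joint angles; "qd": joint speeds; "joint_efforts": joint torques, N m; "ee_pos": TCP position; "tcp_rot": TCP orientation; "wrist_force": force on the tool from outside, world axes, zero at the start; "torque": the same for the moment, N m; "opening": finger opening in m.
Only numpy, scipy, OpenCV 4.12 (cv2) and the standard library are available. Lean on these libraries where they do the work, as an engineer would, in place of code of your own. Each camera call takes 0.05 s, during which the arm holds its last target.

## Working session

There is one attempt and no reset: what is moved stays moved. The work goes in short steps, Python scripts to look and compute and a tool call to move; the robot and the scene stay as the last step left them, time stands still between calls to the robot, and variables do not carry over. Pictures are saved under pics/ and viewed, and the job is handed in when it is done.

Besides the shell and the picture viewer there is one more tool, called after "Call:" as name(argument=value, ...) on one line, values as JSON. play_rows: Moves the arm, as the interface text tells. Its arguments: {"type":"object","properties":{"moves":{"type":"array"},"grip_force":{"type":"number"}},"required":["moves"]}

```bash
ls; mkdir -p pics; cat > h.py <<'E'
import numpy as np, cv2
from workcell import get_obs, camera, job_done
from scipy.spatial.transform import Rotation as R
def grab(n,tag):
    c=camera(n); cv2.imwrite(f'pics/{tag}.png',c['img'][:,:,::-1]); 
    np.savez(f'pics/{tag}.npz',**{k:np.array(v) for k,v in c.items()}); return c
def load(tag): 
    d=np.load(f'pics/{tag}.npz'); return {k:d[k] for k in d}
def K(c):
    h=c['img'].shape[0]; f=h/2/np.tan(np.radians(float(c['fov_y']))/2)
    return np.array([[f,0,c['cx']],[0,f,c['cy']],[0,0,1]],float)
def ray(c,uv):
    uv=np.array(uv,float).reshape(-1,1,2)
    p=cv2.undistortPoints(uv,K(c),np.array([float(c['k1']),0,0,0,0])).reshape(-1,2)
    T=c['world_from_camera']; d=np.c_[p[:,0],-p[:,1],-np.ones(len(p))]@T[:3,:3].T
    return T[:3,3],d
def onz(c,uv,z):
    o,d=ray(c,uv); return o+d*((z-o[2])/d[:,2])[:,None]
def proj(c,P):
    T=c['world_from_camera']; p=(np.array(P,float).reshape(-1,3)-T[:3,3])@T[:3,:3]
    p=p*[1,-1,-1]
    return cv2.projectPoints(p,np.zeros(3),np.zeros(3),K(c),np.array([float(c['k1']),0,0,0,0]))[0].reshape(-1,2)
def tri(c1,a,c2,b):
    o1,d1=ray(c1,a);o2,d2=ray(c2,b);out=[]
    for x,y in zip(d1,d2):
        A=np.c_[x,-y];s=np.linalg.lstsq(A,o2-o1,rcond=None)[0]
        p,q=o1+s[0]*x,o2+s[1]*y; out.append([*((p+q)/2),np.linalg.norm(p-q)])
    return np.array(out)
E
python3 - <<'E'
from h import *
np.set_printoptions(precision=4,suppress=True)
for n in ['scene','side','wrist']:
    c=grab(n,n+'0'); print(n,c['fov_y'],c['cx'],c['cy'],c['k1']); print(c['world_from_camera'])
print(get_obs())
E
```

```text
pics
scene 42.68583313135603 324.32539754198586 199.45547459349183 -0.15432538262629827
[[-0.2582 -0.747   0.6127  1.2999]
 [ 0.966  -0.2073  0.1543  0.153 ]
 [ 0.0117  0.6317  0.7751  1.1081]
 [ 0.      0.      0.      1.    ]]
side 57.67879466261022 321.8252748189929 194.72376633393918 -0.07023637053258262
[[ 0.9727  0.1506 -0.1767  0.3344]
 [-0.2322  0.629  -0.742  -0.6532]
 [-0.0006  0.7627  0.6467  0.6396]
 [ 0.      0.      0.      1.    ]]
wrist 65.6102524006402 318.6565228806456 194.56316605471463 -0.0235015738726646
[[ 0.241   0.9369  0.2531  0.1945]
 [-0.9705  0.2331  0.0612 -0.5186]
 [-0.0017 -0.2604  0.9655  0.3736]
 [ 0.      0.      0.      1.    ]]
{'time': 0.15, 'q': array([-76.1466,   5.0041,  10.044 ,  95.0997,   0.0007,  89.9993]), 'qd': array([-0.0265,  0.0214,  0.1334, -0.102 , -0.0023, -0.0713]), 'joint_efforts': array([  0.0009, -52.0761,  46.5046,   0.0138,  -0.0001,  -0.    ]), 'ee_pos': array([ 0.1317, -0.5338,  0.2307]), 'tcp_rot': array([-89.9993,   0.0598, -76.146 ]), 'wrist_force': array([ 0.2922, -0.1282,  0.3807]), 'torque': array([ 0.0245, -0.0023,  0.0677]), 'opening': 0.08546106076656013}
```

View pics/scene0.png

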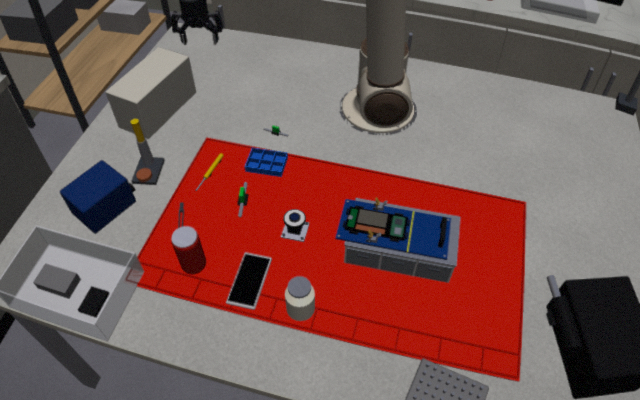

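View pics/side0.png

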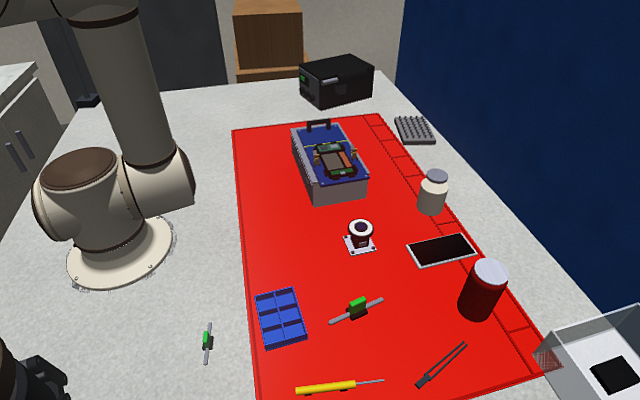

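View pics/wrist0.png

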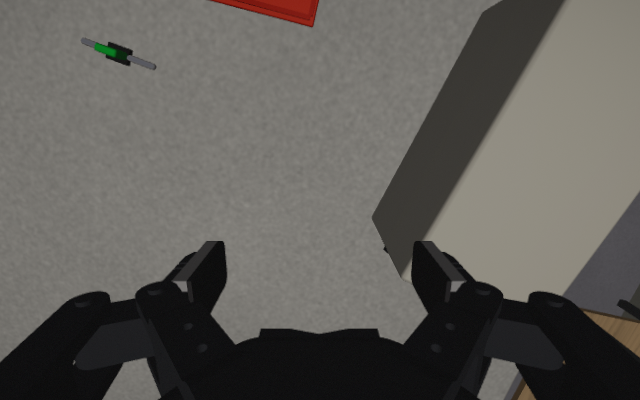

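Two bar-like things: the one on the mat at scene (243,198) / side (357,310), and a smaller one off the mat at scene (276,130) / side (208,342). The one on the mat looks larger and stands on the mat, so it fits; I'll confirm in an enlarged crop.

```bash
python3 - <<'E'
from h import *
a=cv2.imread('pics/side0.png')
s=cv2.resize(a[280:390,180:400],None,fx=3.6,fy=3.6,interpolation=cv2.INTER_CUBIC); cv2.imwrite('pics/cropbar.png',s)
s=cv2.resize(a[110:260,270:390],None,fx=4,fy=4,interpolation=cv2.INTER_CUBIC); cv2.imwrite('pics/cropcar.png',s)
a=cv2.imread('pics/scene0.png')
s=cv2.resize(a[180:290,320:480],None,fx=5,fy=5,interpolation=cv2.INTER_CUBIC); cv2.imwrite('pics/cropcar2.png',s)
E
```

```text
(no output)
```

View pics/cropbar.png

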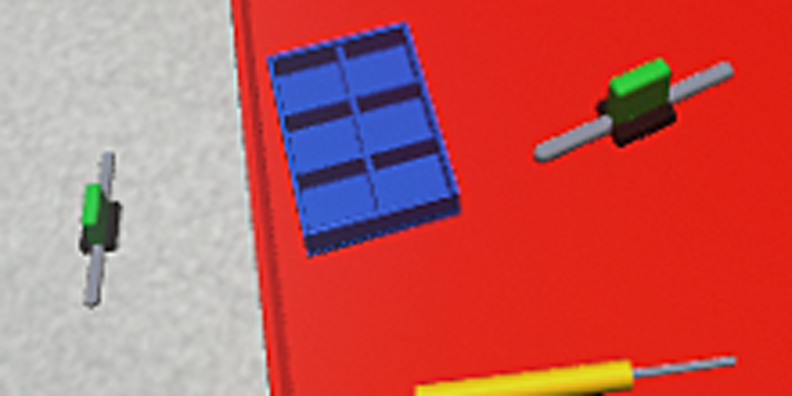

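View pics/cropcar.png

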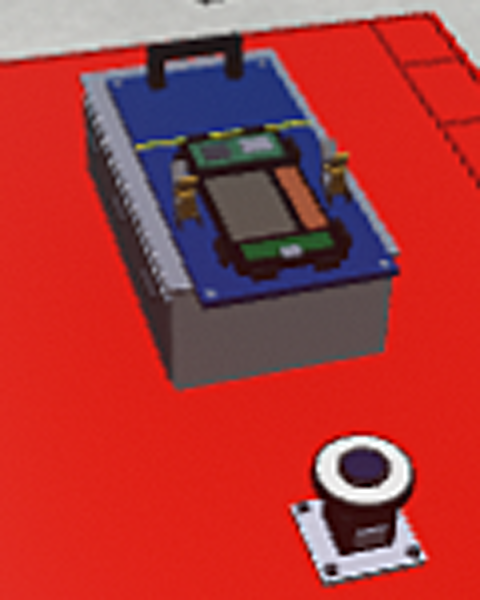

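View pics/cropcar2.png

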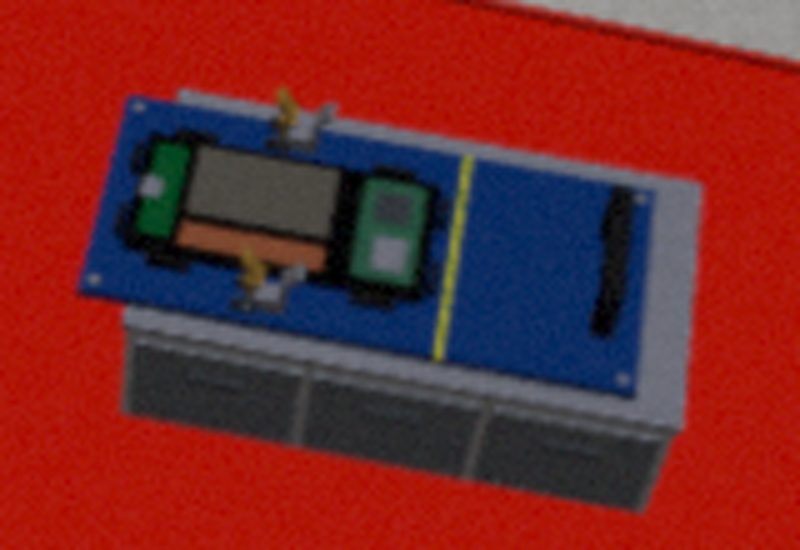

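The crop shows the bar on the mat is clearly longer than the one off it. Now measuring bar, carrier and stand.

```bash
python3 - <<'E'
from h import *
np.set_printoptions(precision=4,suppress=True)
S=load('scene0');D=load('side0')
e=onz(D,[[330.8,322.2],[381.9,299.4]],.010); print('bar ends',e,np.linalg.norm(e[0]-e[1]),e.mean(0), np.degrees(np.arctan2(*(e[1]-e[0])[1::-1])))
q=onz(D,[[100/3.6+180,325/3.6+275],[210,322]],.006)
def green(c,lo,hi,box):
    im=cv2.cvtColor(c['img'],cv2.COLOR_RGB2HSV); m=cv2.inRange(im,(45,120,110),(75,255,255)); x0,y0,x1,y1=box
    k=np.zeros_like(m);k[y0:y1,x0:x1]=m[y0:y1,x0:x1]; k=cv2.morphologyEx(k,cv2.MORPH_OPEN,np.ones((2,2)))
    ys,xs=np.nonzero(k); return cv2.minAreaRect(np.c_[xs,ys].astype(np.float32)),xs.mean(),ys.mean(),len(xs)
g=green(D,0,0,(320,290,400,340)); print(g, onz(D,[[g[1],g[2]]],.045))
g2=green(S,0,0,(225,175,260,220)); print(g2,onz(S,[[g2[1],g2[2]]],.045))
cs=np.array([[130,95],[80,295],[633,395],[657,190]])/5+[320,180]
P=onz(S,cs,.100);print('carrier',P,'sides',[np.linalg.norm(P[i]-P[(i+1)%4]) for i in range(4)],P.mean(0))
cd=np.array([[205,305],[398,270],[275,52],[108,78]])/4+[270,110]
P=onz(D,cd,.100);print('carrier side',P,[np.linalg.norm(P[i]-P[(i+1)%4]) for i in range(4)],P.mean(0))
ss=np.array([[125,312],[180,92],[703,183],[683,430]])/5+[320,180]
P=onz(S,ss,.094);print('stand',P,[np.linalg.norm(P[i]-P[(i+1)%4]) for i in range(4)],P.mean(0))
sd=np.array([[178,298],[390,253]])/4+[270,110]
print(onz(D,sd,.094))
sd=np.array([[178,387],[387,352]])/4+[270,110]
print('foot',onz(D,sd,.004))
print('cam', onz(D,[[363/4+270,467/4+110]],.064), onz(S,[[294,217]],.064))
E
```

```text
bar ends [[ 0.4358 -0.3006  0.01  ]
 [ 0.5483 -0.2758  0.01  ]] 0.11528567950418787 [ 0.4921 -0.2882  0.01  ] 12.42871050375864
(((358.45880126953125, 301.9072265625), (5.076731204986572, 16.144004821777344), 66.03751373291016), np.float64(358.45), np.float64(301.95), 80) [[ 0.4914 -0.2915  0.045 ]]
(((242.1621551513672, 192.02700805664062), (3.2879798412323, 8.548747062683105), 9.462321281433105), np.float64(242.15625), np.float64(192.03125), 32) [[ 0.4941 -0.2804  0.045 ]]
carrier [[0.4868 0.0051 0.1   ]
 [0.6135 0.0108 0.1   ]
 [0.6006 0.2762 0.1   ]
 [0.4758 0.2741 0.1   ]] sides [np.float64(0.1268170336361632), np.float64(0.2657384383087312), np.float64(0.12487327766716938), np.float64(0.26921049160187566)] [0.5442 0.1415 0.1   ]
carrier side [[ 0.4877 -0.0037  0.1   ]
 [ 0.6098  0.0019  0.1   ]
 [ 0.6087  0.2782  0.1   ]
 [ 0.4797  0.2696  0.1   ]] [np.float64(0.12229117023954272), np.float64(0.27631151202033105), np.float64(0.12927902483303197), np.float64(0.27344101148782995)] [0.5465 0.1365 0.1   ]
stand [[0.6133 0.0331 0.094 ]
 [0.4732 0.0285 0.094 ]
 [0.4602 0.2973 0.094 ]
 [0.6099 0.3024 0.094 ]] [np.float64(0.14020924609352875), np.float64(0.26910214972848107), np.float64(0.14983187442729815), np.float64(0.269277536278138)] [0.5391 0.1653 0.094 ]
[[0.4752 0.0138 0.094 ]
 [0.6138 0.0269 0.094 ]]
foot [[0.4782 0.0333 0.004 ]
 [0.622  0.0347 0.004 ]]
cam [[ 0.5502 -0.12    0.064 ]] [[ 0.5513 -0.1147  0.064 ]]
```

```bash
cat >> h.py <<'E'
np.set_printoptions(precision=4,suppress=True)
def delta(p,yaw):
    o=get_obs(); Rt=R.from_euler('xyz',o['tcp_rot'],degrees=True)
    d=Rt.inv().apply(np.array(p)-o['ee_pos']); r=(Rt.inv()*R.from_euler('xyz',[-90,0,yaw],degrees=True)).as_rotvec(degrees=True)
    print('t',o['time'],'pos',o['ee_pos'],'rot',o['tcp_rot'],'F',o['wrist_force'],'open',o['opening']);print('turn',r,'shift',d)
E
python3 -c "
from h import *
delta([.47,-.293,.20],-77.6)"
```

```text
t 0.15 pos [ 0.1317 -0.5338  0.2307] rot [-89.9993   0.0598 -76.146 ] F [ 0.2922 -0.1282  0.3807] open 0.08546106076656013
turn [ 0.0001  1.454  -0.0598] shift [-0.1528  0.0309  0.3862]
```

Call:
play_rows(moves=[[[0, 1.5, 0], [-0.018, 0.004, 0.045], 100], [[0, 1.5, 0], [-0.036, 0.008, 0.09], 100], [[0, 1.5, 0], [-0.054, 0.012, 0.135], 100], [[0, 1.5, 0], [-0.072, 0.016, 0.18], 100], [[0, 1.5, 0], [-0.09, 0.02, 0.225], 100]])

```text
time: 0.65
ee_pos: [0.3298, -0.3913, 0.211]
tcp_rot: [-90.0, -0.0, -77.7]
wrist_force: [0.1, -0.5, -0.2]
opening: 0.0856
```

Call:
play_rows(moves=[[[0, 0, 0], [-0.017, 0.004, 0.045], 100], [[0, 0, 0], [-0.034, 0.008, 0.09], 100], [[0, 0, 0], [-0.052, 0.011, 0.13], 100], [[0, 0, 0], [-0.063, 0.011, 0.161], 100], [[0, 0, 0], [-0.063, 0.011, 0.161], 100]])

```text
time: 1.15
ee_pos: [0.4749, -0.2943, 0.1993]
tcp_rot: [-90.0, 0.1, -77.4]
wrist_force: [0.5, 0.9, -0.4]
opening: 0.0857
```

```bash
python3 -c "
from h import *
c=grab('wrist','w1')
delta([.47,-.293,.20],-77.6);print(proj(c,[.492,-.286,.045]))"
```

```text
t 1.2 pos [ 0.4736 -0.2954  0.1995] rot [-90.052   0.054 -77.468] F [-0.4002 -0.1518  0.7967] open 0.0855707245279872
turn [ 0.052  0.132 -0.054] shift [-0.0031 -0.0005 -0.003 ]
[[314.2271 160.5368]]
```

View pics/w1.png

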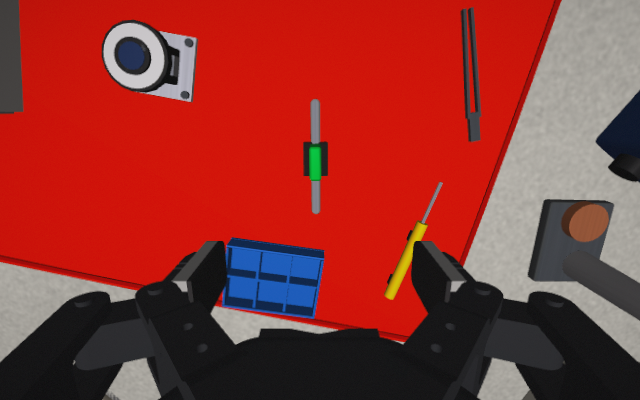

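The bar stands vertically in the picture, rod from (315,100) to (316,212), green top at about (315,163).

```bash
python3 - <<'E'
from h import *
c=load('w1')
im=cv2.cvtColor(c['img'],cv2.COLOR_RGB2HSV)
m=cv2.inRange(im,(45,120,130),(75,255,255)); ys,xs=np.nonzero(m[130:190,290:340]); xs+=290;ys+=130
print(cv2.minAreaRect(np.c_[xs,ys].astype(np.float32)))
sub=im[90:222,295:335]; g=cv2.inRange(sub,(0,0,70),(179,80,255)); ys,xs=np.nonzero(g);xs+=295;ys+=90
print(xs.min(),xs.max(),ys.min(),ys.max())
t=ys<130;b=ys>190
top=[xs[t].mean(),ys.min()-.5]; bot=[xs[b].mean(),ys.max()+.5]
e=onz(c,[top,bot],.010); print(top,bot,e,np.linalg.norm(e[0]-e[1]),e.mean(0),np.degrees(np.arctan2(*(e[0]-e[1])[1::-1])))
print(onz(c,[[315,146],[315,180],[309,163],[321,163]],.045))
# camera ring
print('cam foot?',onz(c,[[132,57]],.064))
E
```

```text
((314.767578125, 163.49046325683594), (33.22881317138672, 10.564692497253418), 87.95458984375)
311 319 99 213
[np.float64(314.9589552238806), np.float64(98.5)] [np.float64(315.50847457627117), np.float64(213.5)] [[ 0.5493 -0.2735  0.01  ]
 [ 0.4282 -0.301   0.01  ]] 0.1241647742119659 [ 0.4887 -0.2873  0.01  ] 12.786771549376375
[[ 0.5058 -0.2837  0.045 ]
 [ 0.4734 -0.2909  0.045 ]
 [ 0.4886 -0.2816  0.045 ]
 [ 0.4911 -0.2929  0.045 ]]
cam foot? [[ 0.5471 -0.1172  0.064 ]]
```

Rod length 124 mm confirms the bar; centre (0.489,-0.287), rod at 12.8°. Descend and grip.

```bash
python3 -c "
from h import *
delta([.489,-.287,.018],-77.2)"
```

```text
t 1.2 pos [ 0.4736 -0.2954  0.1995] rot [-90.052   0.054 -77.468] F [-0.4002 -0.1518  0.7967] open 0.0855707245279872
turn [ 0.0518 -0.268  -0.0542] shift [-0.0047  0.1815  0.0171]
```

Call:
play_rows(moves=[[[0, -0.3, 0], [-0.005, 0.01, 0.017], 100], [[0, -0.3, 0], [-0.005, 0.05, 0.017], 100], [[0, -0.3, 0], [-0.005, 0.09, 0.017], 100], [[0, -0.3, 0], [-0.005, 0.13, 0.017], 100], [[0, -0.3, 0], [-0.005, 0.14, 0.017], 100]])

```text
time: 1.7
ee_pos: [0.4853, -0.2873, 0.0553]
tcp_rot: [-90.3, 0.3, -77.4]
wrist_force: [-0.8, 0.3, 0.5]
opening: 0.0854
```

```bash
python3 -c "
from h import *
c=grab('wrist','w2')
delta([.489,-.287,.018],-77.2)"
```

```text
t 1.75 pos [ 0.4858 -0.2875  0.0563] rot [-90.2495   0.234  -77.4009] F [ 0.2977  0.3163 -1.219 ] open 0.085139275387714
turn [ 0.2491 -0.2004 -0.2344] shift [0.0004 0.0383 0.0034]
```

View pics/w2.png

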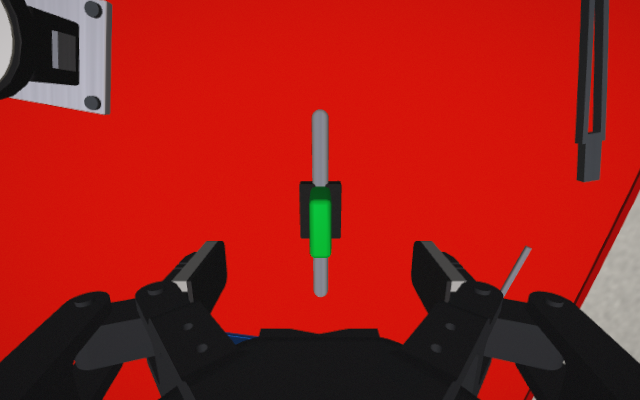

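```bash
python3 -c "
from h import *
c=load('w2');p=onz(c,[[528,248],[515,270],[315,110],[320,297]],.010);print(p)
o=get_obs();Rt=R.from_euler('xyz',o['tcp_rot'],degrees=True);print(Rt.inv().apply(p-o['ee_pos']));q=p[2:];print(q.mean(0))"
```

```text
[[ 0.4935 -0.4281  0.01  ]
 [ 0.4763 -0.4258  0.01  ]
 [ 0.5483 -0.2708  0.01  ]
 [ 0.4271 -0.3013  0.01  ]]
[[ 0.1391  0.0458 -0.0229]
 [ 0.1331  0.0459 -0.0392]
 [-0.0024  0.046   0.0648]
 [ 0.0008  0.0466 -0.0601]]
[ 0.4877 -0.286   0.01  ]
```

Blade tip is 139 mm off, fingers only 57 mm: clear. Descend and close.

Call:
play_rows(moves=[[[0.2, -0.2, -0.2], [-0.001, 0.02, 0.003], 100], [[0.2, -0.2, -0.2], [-0.001, 0.037, 0.003], 100], [[0.2, -0.2, -0.2], [-0.001, 0.038, 0.003], 50], [[0.2, -0.2, -0.2], [-0.001, 0.038, 0.003], 0], [[0.2, -0.2, -0.2], [-0.001, 0.038, 0.003], 0]], grip_force=40)

```text
time: 2.25
ee_pos: [0.4914, -0.2873, 0.0242]
tcp_rot: [-89.7, -0.3, -77.2]
wrist_force: [0.9, 0.5, -0.3]
opening: 0.0443
```

Call:
play_rows(moves=[[[0, 0, 0], [0, 0, 0], 0], [[0, 0, 0], [0, 0, 0], 0], [[0, 0, 0], [0, 0, 0], 0], [[0, 0, 0], [0, 0, 0], 0], [[0, 0, 0], [0, 0, 0], 0]])

```text
time: 2.75
ee_pos: [0.4911, -0.2869, 0.0233]
tcp_rot: [-89.7, -0.3, -77.1]
wrist_force: [-1.3, 0.5, 6.2]
opening: 0.0113
```

```bash
python3 -c "
from h import *
c=grab('wrist','w3');d=grab('side','s3')
delta([.489,-.287,.018],-77.2)
cv2.imwrite('pics/s3c.png',cv2.resize(d['img'][260:360,290:430,::-1],None,fx=5,fy=5))"
```

```text
t 2.85 pos [ 0.4911 -0.2869  0.0233] rot [-89.7412  -0.2596 -77.1475] F [-0.5665  0.2508  5.2896] open 0.01095280300471835
turn [-0.2589  0.053   0.2595] shift [-0.0004  0.0052 -0.0021]
```

View pics/w3.png

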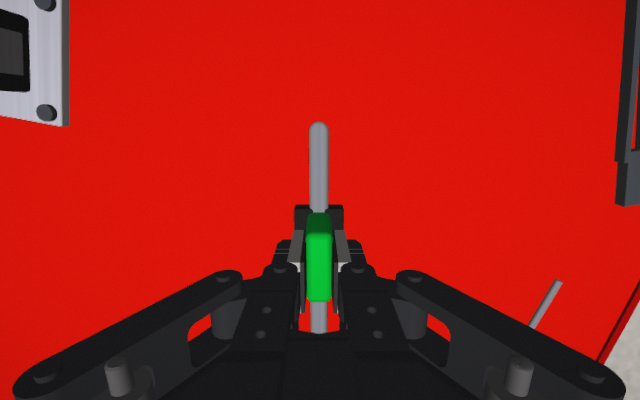

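View pics/s3c.png

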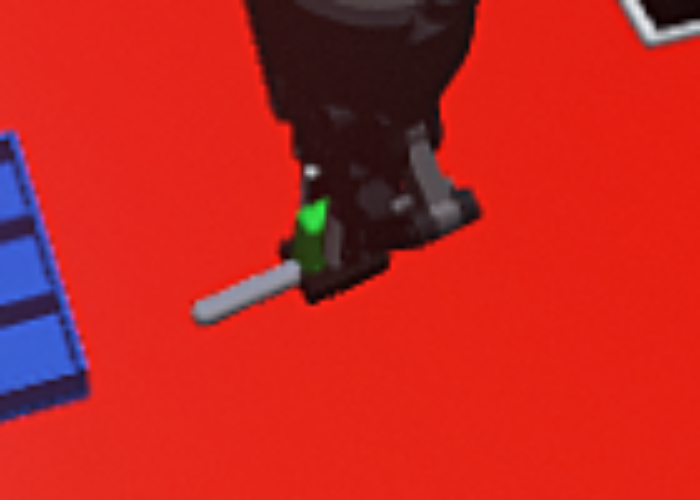

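Call:
play_rows(moves=[[[0, 0, 0], [0, -0.01, 0], 0], [[0, 0, 0], [0, -0.04, 0], 0], [[0, 0, 0], [0, -0.09, 0], 0], [[0, 0, 0], [0, -0.14, 0], 0], [[0, 0, 0], [0, -0.19, 0], 0]])

```text
time: 3.35
ee_pos: [0.4893, -0.2858, 0.2147]
tcp_rot: [-89.8, -0.2, -77.1]
wrist_force: [1.9, -1.9, -0.2]
opening: 0.011
```

```bash
python3 -c "
from h import *
c=grab('wrist','w4')
delta([.44,.03,.24],-87.5)
"
```

```text
t 3.4 pos [ 0.4909 -0.2867  0.2238] rot [-89.3566  -0.6171 -77.1475] F [-4.0327  1.7552  5.0084] open 0.01128434737465465
turn [-0.6973 10.3557  0.5573] shift [-0.3199 -0.0194  0.0211]
```

View pics/w4.png

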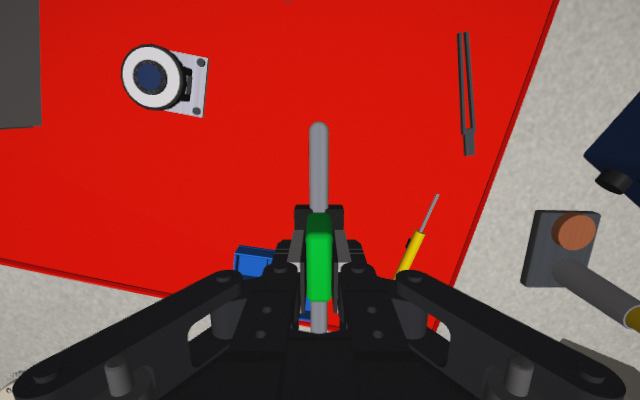

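Call:
play_rows(moves=[[[-0.3, 2, 0.3], [-0.045, -0.004, 0.003], 0], [[-0.6, 4, 0.5], [-0.09, -0.008, 0.006], 0], [[-0.6, 6, 0.5], [-0.135, -0.012, 0.009], 0], [[-0.6, 8.5, 0.5], [-0.18, -0.016, 0.012], 0], [[-0.6, 10.4, 0.5], [-0.225, -0.02, 0.015], 0]])

```text
time: 3.9
ee_pos: [0.4535, -0.0618, 0.2321]
tcp_rot: [-90.4, 0.3, -87.7]
wrist_force: [0.5, -0.3, -0.6]
opening: 0.011
```

```bash
python3 -c "
from h import *
delta([.44,.03,.24],-87.5)
c=load('w3');print(onz(c,[[318.5,122]],.010))
o=get_obs()
"
```

```text
t 3.9 pos [ 0.4535 -0.0618  0.2321] rot [-90.3911   0.2808 -87.6735] F [ 0.4782 -0.2909 -0.6479] open 0.010994057861570082
turn [ 0.3907 -0.1725 -0.2814] shift [-0.0923 -0.0073 -0.0098]
[[ 0.5492 -0.2737  0.01  ]]
```

Call:
play_rows(moves=[[[0.2, 0, -0.2], [-0.04, -0.004, -0.005], 0], [[0.4, -0.2, -0.3], [-0.08, -0.007, -0.01], 0], [[0.4, -0.2, -0.3], [-0.09, -0.007, -0.01], 0], [[0.4, -0.2, -0.3], [-0.09, -0.007, -0.01], 0], [[0.4, -0.2, -0.3], [-0.09, -0.007, -0.01], 0]])

```text
time: 4.4
ee_pos: [0.4408, 0.022, 0.2391]
tcp_rot: [-90.0, 0.1, -87.1]
wrist_force: [0.1, -0.7, -0.3]
opening: 0.0112
```

```bash
python3 -c "
from h import *
c=grab('wrist','w5')
delta([.44,.03,.24],-87.5)
"
```

```text
t 4.45 pos [0.4408 0.0217 0.239 ] rot [-90.0288   0.1166 -87.1846] F [-0.6526 -0.0698 -0.9082] open 0.010716178183205772
turn [ 0.0291  0.3154 -0.1165] shift [-0.0083 -0.001  -0.0004]
```

View pics/w5.png

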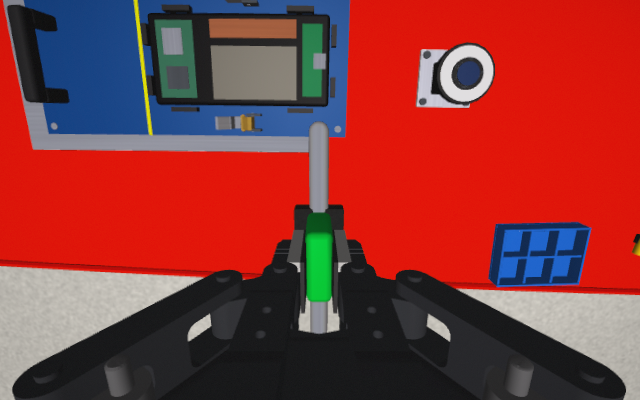

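Call:
play_rows(moves=[[[0, 0, 0], [-0.02, -0.015, 0.02], 0], [[0, 0, 0], [-0.03, -0.03, 0.04], 0], [[0, 0, 0], [-0.03, -0.04, 0.05], 0], [[0, 0, 0], [-0.03, -0.04, 0.05], 0], [[0, 0, 0], [-0.03, -0.04, 0.05], 0]])

```text
time: 4.95
ee_pos: [0.4902, 0.0382, 0.2785]
tcp_rot: [-90.1, 0.8, -85.9]
wrist_force: [-1.7, 0.6, -0.4]
opening: 0.0111
```

```bash
python3 -c "
from h import *
c=grab('wrist','w6')
delta([.49,.05,.28],-87.5)
"
```

```text
t 5.0 pos [0.4899 0.0384 0.2784] rot [-90.091    0.8098 -85.9291] F [-0.3993 -0.2862 -0.7012] open 0.011175310391111899
turn [ 0.1021  1.5715 -0.8085] shift [-0.0116 -0.0015  0.001 ]
```

View pics/w6.png

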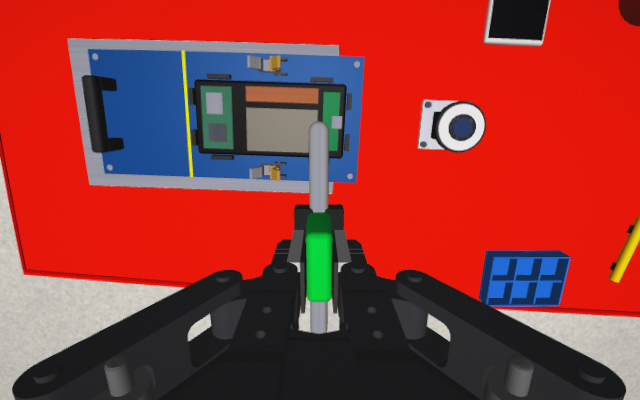

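```bash
python3 - <<'E'
from h import *
c=load('w6');b=c['img'][:,:,::-1]
cv2.imwrite('pics/w6a.png',cv2.resize(b[30:200,60:220],None,fx=4.5,fy=3.5,interpolation=cv2.INTER_CUBIC)) if 0 else None
cv2.imwrite('pics/w6a.png',cv2.resize(b[35:200,60:380],None,fx=2.5,fy=2.5,interpolation=cv2.INTER_CUBIC))
im=cv2.cvtColor(c['img'],cv2.COLOR_RGB2HSV)
m=cv2.inRange(im,(100,140,50),(125,255,255)); m[200:]=0;m[:,380:]=0
y=cv2.inRange(im,(24,150,150),(34,255,255)); y[200:]=0; y[:,:170]=0;y[:,205:]=0
ys,xs=np.nonzero(y); print('yellow n',len(xs))
# line ends
top=[xs[ys<ys.min()+8].mean(),ys[ys<ys.min()+8].mean()];bot=[xs[ys>ys.max()-8].mean(),ys[ys>ys.max()-8].mean()]
Y=onz(c,[top,bot,[0.5*(top[0]+bot[0]),.5*(ys.min()+ys.max())]],.100);d=Y[0]-Y[1]
ends=onz(c,[[top[0],ys.min()-.5],[bot[0],ys.max()+.5]],.1);print('yellow',ends,np.linalg.norm(ends[0]-ends[1]),'yaw of carrier y',np.degrees(np.arctan2(d[1],d[0])))
# edges of plate by fitting lines to mask border
w=[]
for cols,side in (((120,300),'top'),((120,290),'bot')):
    P=[]
    for x in range(*cols):
        k=np.nonzero(m[:,x])[0]
        if len(k): P.append([x,k.min()-.5 if side=='top' else k.max()+.5])
    Q=onz(c,P,.1); 
    v=cv2.fitLine(Q[:,:2].astype(np.float32),cv2.DIST_HUBER,0,.0005,.01).ravel(); w.append(v); print(side,v,np.degrees(np.arctan2(v[1],v[0])))
for side,rows in (('nose',(75,165)),('tail',(65,160))):
    P=[]
    for r in range(*rows):
        k=np.nonzero(m[r])[0]
        if len(k): P.append([k.max()+.5 if side=='nose' else k.min()-.5,r])
    Q=onz(c,P,.1);v=cv2.fitLine(Q[:,:2].astype(np.float32),cv2.DIST_HUBER,0,.0005,.01).ravel();print(side,v,np.degrees(np.arctan2(v[1],v[0])));w.append(v)
def X(a,b):
    s=np.linalg.solve(np.c_[a[:2],-b[:2]],b[2:]-a[2:]);return a[2:]+s[0]*a[:2]
C=np.array([X(w[0],w[2]),X(w[0],w[3]),X(w[1],w[3]),X(w[1],w[2])]);print(C,C.mean(0),[np.linalg.norm(C[i]-C[(i+1)%4]) for i in range(4)])
print('camera', onz(c,[[463,127]],.064))
E
```

```text
yellow n 358
yellow [[0.6018 0.1801 0.1   ]
 [0.4774 0.1762 0.1   ]] 0.12448256040058205 yaw of carrier y 2.078403016429651
top [ 0.0358 -0.9994  0.603   0.1334] -87.949615
bot [ 0.038  -0.9993  0.4779  0.1773] -87.82507
nose [0.9994 0.0341 0.5482 0.0035] 1.9551353
tail [0.9999 0.0159 0.5288 0.2647] 0.90961283
[[0.6076 0.0055]
 [0.5983 0.2658]
 [0.4746 0.2638]
 [0.4845 0.0013]] [0.5412 0.1341] [np.float32(0.2604408), np.float32(0.12368664), np.float32(0.26269925), np.float32(0.123091295)]
camera [[ 0.5491 -0.1177  0.064 ]]
```

View pics/w6a.png

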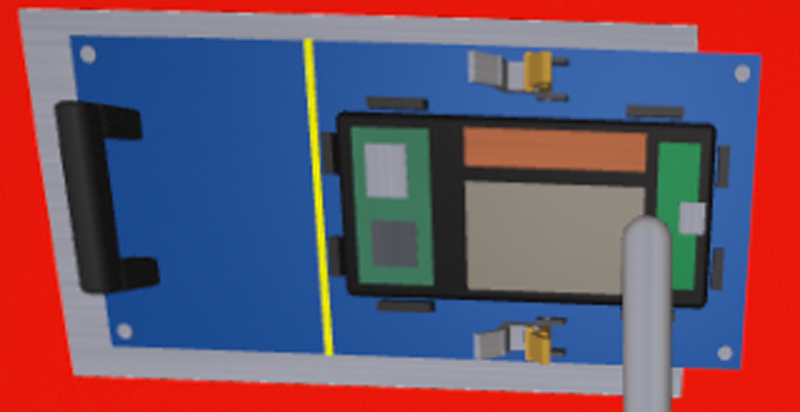

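```bash
python3 -c "
from h import *
delta([.545,.0934,.20],-87.95)
"
```

```text
t 5.0 pos [0.4899 0.0384 0.2784] rot [-90.091    0.8098 -85.9291] F [-0.3993 -0.2862 -0.7012] open 0.011175310391111899
turn [ 0.1053  2.0215 -0.8081] shift [-0.0498  0.079   0.059 ]
```

Call:
play_rows(moves=[[[0, 1, -0.4], [-0.02, 0.025, 0.025], 0], [[0, 2, -0.8], [-0.04, 0.055, 0.05], 0], [[0, 2, -0.8], [-0.05, 0.079, 0.059], 0], [[0, 2, -0.8], [-0.05, 0.079, 0.059], 0], [[0, 2, -0.8], [-0.05, 0.079, 0.059], 0]])

```text
time: 5.5
ee_pos: [0.5477, 0.0583, 0.2009]
tcp_rot: [-90.2, 1.5, -84.7]
wrist_force: [-0.8, 0.5, 0.3]
opening: 0.0111
```

```bash
python3 -c "
from h import *
c=grab('wrist','w7')
delta([.545,.0934,.18],-87.95)
cv2.imwrite('pics/w7c.png',cv2.resize(c['img'][40:240,200:440,::-1],None,fx=3,fy=3,interpolation=cv2.INTER_CUBIC))
"
```

```text
t 5.55 pos [0.5481 0.0583 0.2021] rot [-90.0376   1.5496 -84.6686] F [ 0.1595  0.4266 -0.5808] open 0.011076449477533926
turn [ 0.082   3.2817 -1.5481] shift [-0.0346  0.023   0.0002]
```

View pics/w7c.png

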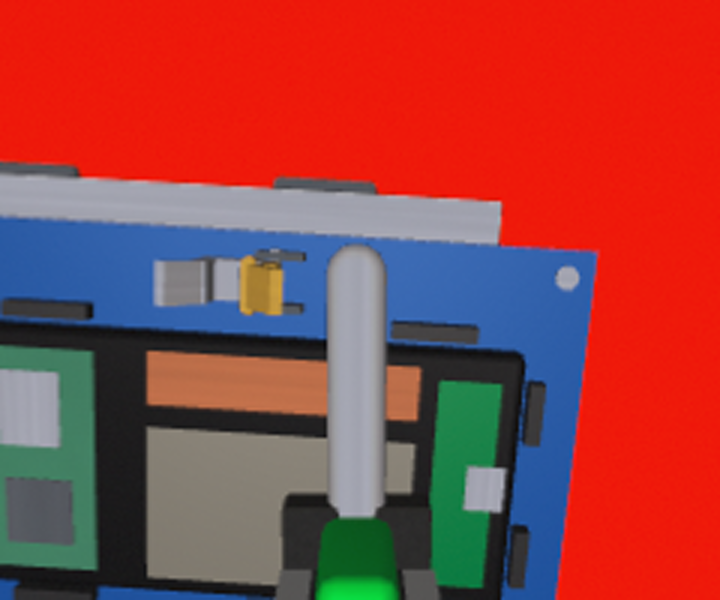

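```bash
python3 -c "
from h import *
o=get_obs();print(o['q'],o['qd'],o['joint_efforts'])
"
```

```text
[  5.2752   4.6434   6.4641  91.8599   1.5495 179.9428] [-0.0145 -0.6754  1.0386 -0.0671  0.0129  0.041 ] [  0.1509 -49.9703  45.4945  -0.1324   0.1039  -0.0006]
```

Call:
play_rows(moves=[[[0, 0, 0], [0, 0, 0], 0], [[0, 0, 0], [0, 0, 0], 0], [[0, 0, 0], [0, 0, 0], 0], [[0, 0, 0], [0, 0, 0], 0], [[0, 0, 0], [0, 0, 0], 0]])

```text
time: 6.05
ee_pos: [0.5487, 0.0587, 0.2011]
tcp_rot: [-90.1, 1.6, -84.6]
wrist_force: [0.3, 0.3, -0.3]
opening: 0.0112
```

```bash
python3 -c "
from h import *
o=get_obs();print(o['q'],o['qd'],o['joint_efforts'])
"
```

```text
[  5.3013   4.7372   6.4505  91.7694   1.5574 179.9411] [ 0.0921  0.257  -0.1362 -0.1321 -0.0116  0.0256] [ -0.0242 -52.7379  47.3464   0.0242   0.0941  -0.    ]
```

Joint 6 sits at its 180° limit, hence the shortfall in y and yaw. I'll lift and make the half turn (either way round will do).

Call:
play_rows(moves=[[[0, -8, 0], [0, -0.02, 0], 0], [[0, -16, 0], [0, -0.04, 0], 0], [[0, -24, 0], [0, -0.05, 0], 0], [[0, -32, 0], [0, -0.05, 0], 0], [[0, -40, 0], [0, -0.05, 0], 0]])

```text
time: 6.55
ee_pos: [0.5491, 0.0574, 0.2512]
tcp_rot: [-89.0, 1.2, -44.3]
wrist_force: [0.5, -0.3, -1.6]
opening: 0.0109
```

Call:
play_rows(moves=[[[0, -8.5, 0], [0, 0, 0], 0], [[0, -17, 0], [0, 0, 0], 0], [[0, -25.5, 0], [0, 0, 0], 0], [[0, -34, 0], [0, 0, 0], 0], [[0, -42.5, 0], [0, 0, 0], 0]])

```text
time: 7.05
ee_pos: [0.5489, 0.0574, 0.2508]
tcp_rot: [-88.5, 0.3, -1.8]
wrist_force: [0.1, -0.3, -1.0]
opening: 0.0113
```

Call:
play_rows(moves=[[[0, -8.5, 0], [0, 0, 0], 0], [[0, -17, 0], [0, 0, 0], 0], [[0, -25.5, 0], [0, 0, 0], 0], [[0, -34, 0], [0, 0, 0], 0], [[0, -42.5, 0], [0, 0, 0], 0]])

```text
time: 7.55
ee_pos: [0.5489, 0.0574, 0.2508]
tcp_rot: [-88.7, -0.8, 40.7]
wrist_force: [-0.4, -0.3, -0.9]
opening: 0.0108
```

Call:
play_rows(moves=[[[0, -8.5, 0], [0, 0, 0], 0], [[0, -17, 0], [0, 0, 0], 0], [[0, -25.5, 0], [0, 0, 0], 0], [[0, -34, 0], [0, 0, 0], 0], [[0, -42.5, 0], [0, 0, 0], 0]])

```text
time: 8.05
ee_pos: [0.5489, 0.0574, 0.2508]
tcp_rot: [-89.6, -1.5, 83.2]
wrist_force: [0.1, -0.7, -1.2]
opening: 0.0113
```

```bash
python3 -c "
from h import *
delta([.542,.0934,.24],92.05);print(get_obs()['q'])
"
```

```text
t 8.05 pos [0.5489 0.0574 0.2508] rot [-89.5912  -1.5051  83.2067] F [ 0.0773 -0.7216 -1.16  ] open 0.01129829891680062
turn [-0.2918 -8.8373  1.5337] shift [0.0347 0.0118 0.011 ]
[ 5.1631  5.8066 13.1382 97.4198  1.5571 11.9498]
```

```bash
python3 -c "
from h import *
delta([.5404,.0933,.19],92.05)
"
```

```text
t 8.05 pos [0.5489 0.0574 0.2508] rot [-89.5912  -1.5051  83.2067] F [ 0.0773 -0.7216 -1.16  ] open 0.01129829891680062
turn [-0.2918 -8.8373  1.5337] shift [0.0331 0.0617 0.0122]
```

Call:
play_rows(moves=[[[-0.1, -4, 0.7], [0.016, 0.02, 0.006], 0], [[-0.3, -8.5, 1.5], [0.033, 0.04, 0.012], 0], [[-0.3, -8.8, 1.5], [0.033, 0.062, 0.012], 0], [[-0.3, -8.8, 1.5], [0.033, 0.062, 0.012], 0], [[-0.3, -8.8, 1.5], [0.033, 0.062, 0.012], 0]])

```text
time: 8.55
ee_pos: [0.5407, 0.0932, 0.1902]
tcp_rot: [-90.0, -0.0, 91.6]
wrist_force: [1.0, 0.2, -0.3]
opening: 0.0112
```

```bash
python3 -c "
from h import *
c=grab('wrist','w8')
delta([.5404,.0933,.19],92.05)
"
```

```text
t 8.6 pos [0.5411 0.0931 0.1909] rot [-90.0624  -0.0405  91.6209] F [-0.3594 -0.2731 -0.3589] open 0.010930347060884658
turn [ 0.0626 -0.4292  0.0403] shift [0.0003 0.0009 0.0007]
```

View pics/w8.png

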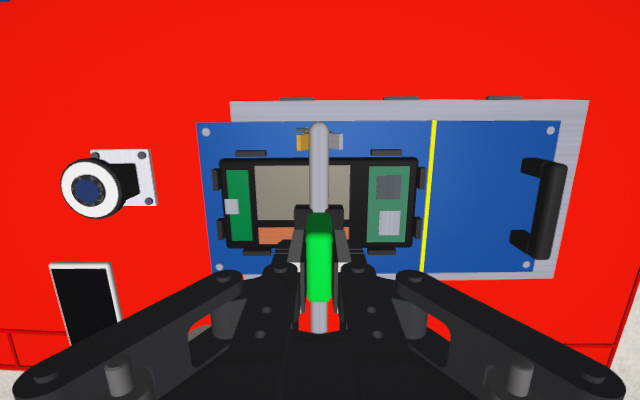

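```bash
cat > m.py <<'E'
from h import *
import sys
c=load(sys.argv[1])
im=cv2.cvtColor(c['img'],cv2.COLOR_RGB2HSV)
y=cv2.inRange(im,(24,150,120),(34,255,255)); n,l,s,ce=cv2.connectedComponentsWithStats(y); i=1+np.argmax(s[1:,4]); ys,xs=np.nonzero(l==i)
A=(ys<ys.min()+8);B=ys>ys.max()-8
E=onz(c,[[xs[A].mean(),ys.min()-.5],[xs[B].mean(),ys.max()+.5]],.1);print('yellow',s[i],E,np.linalg.norm(E[0]-E[1]))
d=(E[0]-E[1])[:2];d/=np.linalg.norm(d); d*=np.sign(d[0]); ax=np.array([d[1],-d[0]])
mid=E.mean(0)[:2];org=mid+.040*ax; print('yaw y',np.degrees(np.arctan2(d[1],d[0])),'origin',org,'seat(yellow)',org+.045*ax)
E
python3 m.py w8; python3 - <<'E'
from h import *
c=load('w8');im=cv2.cvtColor(c['img'],cv2.COLOR_RGB2HSV)
m=cv2.inRange(im,(100,140,50),(125,255,255))
P=[]
for r in range(128,265):
    k=np.nonzero(m[r,150:300])[0]
    if len(k): P.append([150+k.min()-.5,r])
Q=onz(c,P,.1);v=cv2.fitLine(Q[:,:2].astype(np.float32),cv2.DIST_HUBER,0,.0005,.01).ravel();print('nose',v,np.degrees(np.arctan2(v[1],v[0])))
P=[]
for x in range(360,540):
    k=np.nonzero(m[:300,x])[0]
    P.append([x,k.min()-.5])
Q=onz(c,P,.1);v2=cv2.fitLine(Q[:,:2].astype(np.float32),cv2.DIST_HUBER,0,.0005,.01).ravel();print('-y edge',v2,np.degrees(np.arctan2(v2[1],v2[0])))
s=np.linalg.solve(np.c_[v[:2],-v2[:2]],v2[2:]-v[2:]);cor=v[2:]+s[0]*v[:2];print('corner',cor)
a=np.radians(-88);ax=np.array([np.cos(a),np.sin(a)]);yy=np.array([-ax[1],ax[0]])
print('origin', cor-.135*ax+.062*yy,'seat',cor-.09*ax+.062*yy)
cv2.imwrite('pics/w8c.png',cv2.resize(c['img'][90:240,230:400,::-1],None,fx=4,fy=4,interpolation=cv2.INTER_CUBIC))
# rod end
print(onz(c,[[318.5,122]],.190-.0193+.006))
E
```

```text
yellow [420 120  16 152 572] [[0.4773 0.1755 0.1   ]
 [0.6007 0.1808 0.1   ]] 0.12360495451932134
yaw y 2.446097592644977 origin [0.5407 0.1382] seat(yellow) [0.5426 0.0932]
nose [0.9992 0.0389 0.5417 0.0034] 2.2293942
-y edge [ 0.0351 -0.9994  0.4775  0.1894] -87.98796
corner [0.4841 0.0012]
origin [0.5413 0.1383] seat [0.5429 0.0933]
[[0.4794 0.0911 0.1767]]
```

View pics/w8c.png

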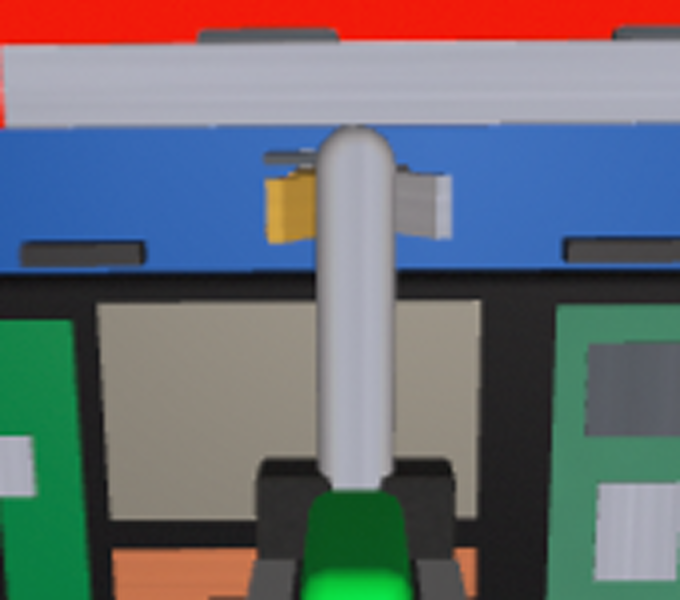

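Both estimates agree: seat at (0.5427, 0.0932), rod direction 2.2°. The rod lies centred between brass jaw and steel cheek in the crop. Descend to just above the clips.

Call:
play_rows(moves=[[[0, -0.5, 0], [0, 0.01, 0], 0], [[0, -0.5, 0], [0, 0.02, 0], 0], [[0, -0.5, 0], [0, 0.03, 0], 0], [[0, -0.5, 0], [0, 0.03, 0], 0], [[0, -0.5, 0], [0, 0.03, 0], 0]])

```text
time: 9.1
ee_pos: [0.5406, 0.0932, 0.1594]
tcp_rot: [-90.0, -0.0, 92.2]
wrist_force: [1.2, 0.0, -0.2]
opening: 0.0108
```

```bash
python3 -c "
from h import *
c=grab('wrist','w9');d=grab('side','s9')
delta([.5411,.0932,.128],92.15)
cv2.imwrite('pics/w9c.png',cv2.resize(c['img'][90:240,230:400,::-1],None,fx=4,fy=4,interpolation=cv2.INTER_CUBIC))
cv2.imwrite('pics/s9c.png',cv2.resize(d['img'][110:210,270:390,::-1],None,fx=5,fy=5,interpolation=cv2.INTER_CUBIC))
";python3 m.py w9
```

```text
t 9.2 pos [0.541  0.0933 0.1601] rot [-90.0371  -0.0373  92.1544] F [ 0.9145  0.3472 -0.6913] open 0.010850017791337414
turn [0.0371 0.0044 0.0373] shift [-0.0001  0.0321 -0.0001]
yellow [433 123  21 156 664] [[0.4776 0.1756 0.1   ]
 [0.5887 0.1804 0.1   ]] 0.1112245543114242
yaw y 2.4920073801723666 origin [0.5349 0.138 ] seat(yellow) [0.5368 0.093 ]
```

View pics/w9c.png

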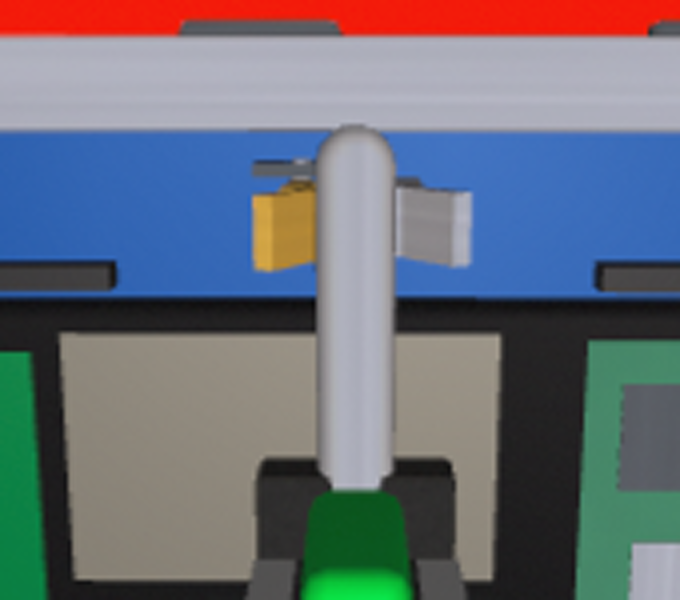

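View pics/s9c.png

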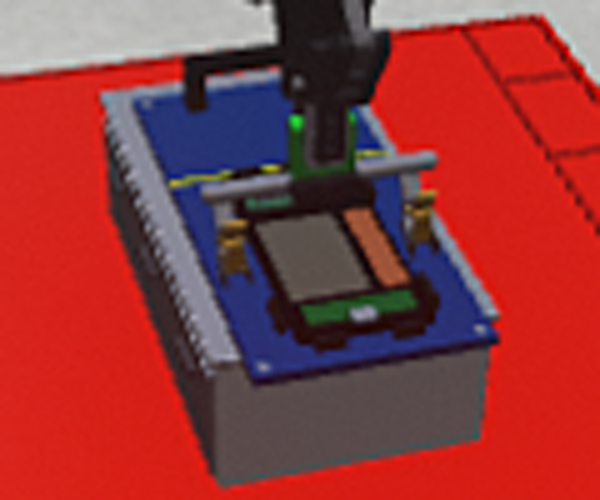

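Rod is aligned over both mouths. Push in.

Call:
play_rows(moves=[[[0, 0, 0], [0, 0.008, 0], 0], [[0, 0, 0], [0, 0.016, 0], 0], [[0, 0, 0], [0, 0.02, 0], 0], [[0, 0, 0], [0, 0.024, 0], 0], [[0, 0, 0], [0, 0.028, 0], 0]], grip_force=70)

```text
time: 9.7
ee_pos: [0.5417, 0.094, 0.1333]
tcp_rot: [-90.2, -0.1, 92.2]
wrist_force: [-0.0, 2.9, 4.3]
opening: 0.0104
```

Call:
play_rows(moves=[[[0, 0, 0], [0, 0.002, 0], 0], [[0, 0, 0], [0, 0.004, 0], 0], [[0, 0, 0], [0, 0.005, 0], 0], [[0, 0, 0], [0, 0.005, 0], 0], [[0, 0, 0], [0, 0.005, 0], 0]])

```text
time: 10.2
ee_pos: [0.5408, 0.0932, 0.1281]
tcp_rot: [-90.1, -0.0, 92.2]
wrist_force: [-4.9, 0.9, 13.1]
opening: 0.0102
```

```bash
python3 -c "
from h import *
c=grab('wrist','w10');d=grab('side','s10')
delta([.5411,.0932,.128],92.15)
cv2.imwrite('pics/w10c.png',cv2.resize(c['img'][90:240,230:400,::-1],None,fx=4,fy=4,interpolation=cv2.INTER_CUBIC))
cv2.imwrite('pics/s10c.png',cv2.resize(d['img'][110:210,270:390,::-1],None,fx=5,fy=5,interpolation=cv2.INTER_CUBIC))
"
```

```text
t 10.3 pos [0.5407 0.0932 0.1281] rot [-90.0648  -0.0356  92.1626] F [-3.9795 -0.3096 13.7548] open 0.010001433845426514
turn [0.0648 0.0125 0.0356] shift [-0.      0.0001 -0.0004]
```

View pics/w10c.png

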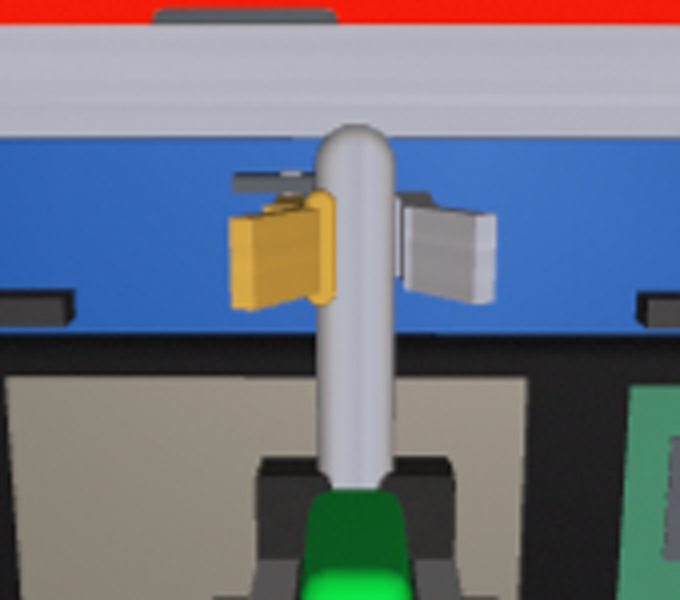

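View pics/s10c.png

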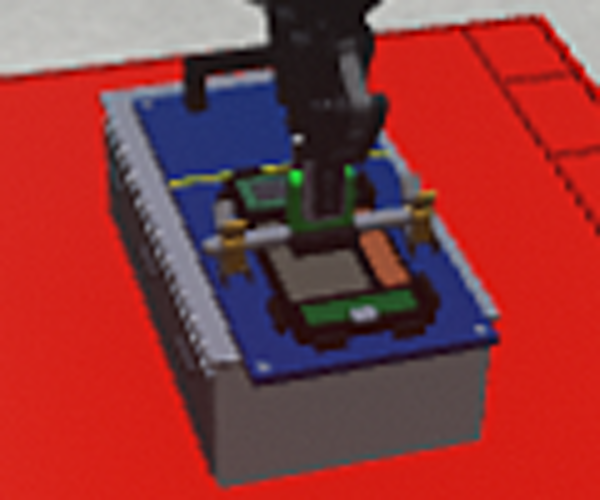

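The brass lip at crop (322,250) now overlaps the rod on the -y clip; the +y clip can't be judged. Push a bit more to make sure it bottoms.

Call:
play_rows(moves=[[[0, 0, 0], [0, 0.001, 0], 0], [[0, 0, 0], [0, 0.002, 0], 0], [[0, 0, 0], [0, 0.003, 0], 0], [[0, 0, 0], [0, 0.004, 0], 0], [[0, 0, 0], [0, 0.004, 0], 0]])

```text
time: 10.8
ee_pos: [0.5409, 0.0932, 0.1278]
tcp_rot: [-90.3, -0.1, 92.2]
wrist_force: [-13.3, -1.3, 38.9]
opening: 0.0103
```

```bash
python3 -c "
from h import *
delta([.5411,.0932,.128],92.15);print(get_obs()['torque'])"
```

```text
t 10.8 pos [0.5409 0.0932 0.1278] rot [-90.2551  -0.061   92.1593] F [-13.3331  -1.2543  38.9407] open 0.010341225503165222
turn [0.255  0.0092 0.0611] shift [-0.0001 -0.0002 -0.0002]
[-0.3792  3.2678  0.0253]
```

Force rose to 39 N with no travel: bottomed at the expected height. Relieve and release.

Call:
play_rows(moves=[[[0, 0, 0], [0, -0.002, 0], 0], [[0, 0, 0], [0, -0.004, 0], 0], [[0, 0, 0], [0, -0.005, 0], 0], [[0, 0, 0], [0, -0.005, 0], 20], [[0, 0, 0], [0, -0.005, 0], 60]])

```text
time: 11.3
ee_pos: [0.5407, 0.0932, 0.1271]
tcp_rot: [-90.0, -0.0, 92.2]
wrist_force: [-0.9, -0.8, -0.6]
opening: 0.0304
```

Call:
play_rows(moves=[[[0, 0, 0], [0, 0, 0], 60], [[0, 0, 0], [0, 0, 0], 60], [[0, 0, 0], [0, 0, 0], 60], [[0, 0, 0], [0, -0.01, 0], 60], [[0, 0, 0], [0, -0.03, 0], 60]])

```text
time: 11.8
ee_pos: [0.5401, 0.0932, 0.1573]
tcp_rot: [-89.9, -0.0, 92.2]
wrist_force: [1.0, 0.2, 0.5]
opening: 0.0511
```

Call:
play_rows(moves=[[[0, 0, 0], [0, -0.03, 0], 60], [[0, 0, 0], [0, -0.06, 0], 60], [[0, 0, 0], [0, -0.09, -0.02], 60], [[0, 0, 0], [0, -0.1, -0.04], 60], [[0, 0, 0], [0, -0.1, -0.04], 60]])

```text
time: 12.3
ee_pos: [0.5827, 0.0948, 0.2595]
tcp_rot: [-90.2, -0.1, 92.1]
wrist_force: [0.3, 0.2, -0.3]
opening: 0.0511
```

```bash
python3 -c "
from h import *
c=grab('wrist','w11');d=grab('side','s11')
delta([.5411,.0932,.128],92.15)
cv2.imwrite('pics/w11c.png',cv2.resize(c['img'][50:300,150:550,::-1],None,fx=2,fy=2,interpolation=cv2.INTER_CUBIC))
cv2.imwrite('pics/s11c.png',cv2.resize(d['img'][110:210,270:390,::-1],None,fx=5,fy=5,interpolation=cv2.INTER_CUBIC))
";python3 m.py w11
```

```text
t 12.4 pos [0.5807 0.0947 0.2575] rot [-89.9711  -0.0291  92.1554] F [ 0.0205 -0.278  -0.4717] open 0.05155400957510549
turn [-0.0289  0.0054  0.0291] shift [-0.0001  0.1295  0.0395]
yellow [401  72  12 130 385] [[0.4778 0.1755 0.1   ]
 [0.6018 0.1805 0.1   ]] 0.12411274556761301
yaw y 2.2995113429077896 origin [0.5414 0.138 ] seat(yellow) [0.5432 0.093 ]
```

View pics/w11c.png

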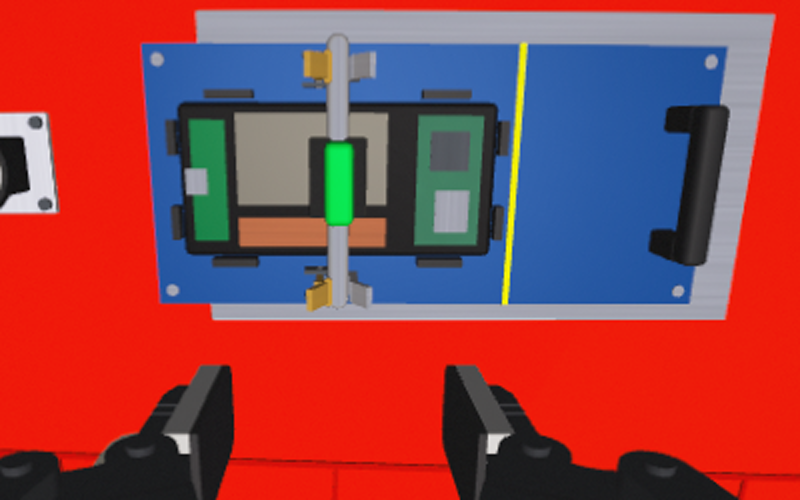

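View pics/s11c.png

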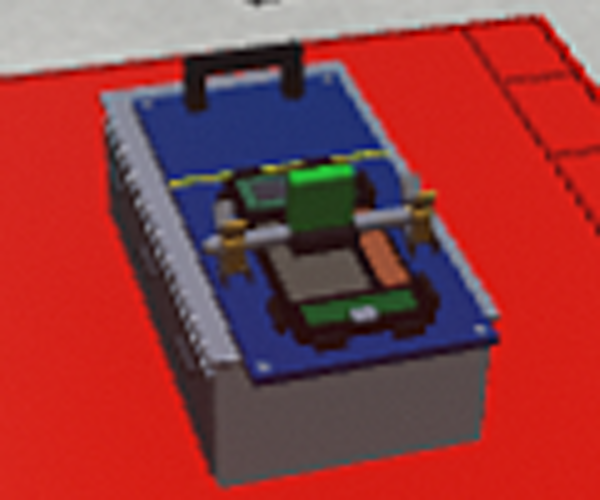

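```bash
python3 - <<'E'
from h import *
c=load('w11');b=c['img'][:,:,::-1]
t=cv2.resize(b[58:100,285:355],None,fx=8,fy=8,interpolation=cv2.INTER_CUBIC);u=cv2.resize(b[170:212,285:355],None,fx=8,fy=8,interpolation=cv2.INTER_CUBIC)
cv2.imwrite('pics/w11z.png',np.vstack([t,u])[:600])
e=onz(c,[[338/2+150,34/2+50],[338/2+150,308/2+50]],.115);print('rod',e,np.linalg.norm(e[0]-e[1]),e.mean(0))
im=cv2.cvtColor(c['img'],cv2.COLOR_RGB2HSV)
red=cv2.inRange(im,(0,170,90),(6,255,255))|cv2.inRange(im,(174,170,90),(179,255,255)); m=255-red; m[230:]=0;m[:,:240]=0
m=cv2.morphologyEx(m,cv2.MORPH_OPEN,np.ones((3,3)))
def fit(P,z): return cv2.fitLine(onz(c,P,z)[:,:2].astype(np.float32),cv2.DIST_HUBER,0,.0005,.01).ravel()
top=[[x,np.nonzero(m[30:,x])[0].min()+30-.5] for x in range(265,520)]
bot=[[x,np.nonzero(m[:225,x])[0].max()+.5] for x in range(270,500)]
tail=[[np.nonzero(m[y,:560])[0].max()+.5,y] for y in range(62,203)]
L=[fit(top,.094),fit(bot,.094),fit(tail,.094)]
for v in L: print(v,np.degrees(np.arctan2(v[1],v[0])))
def X(a,b):
    s=np.linalg.solve(np.c_[a[:2],-b[:2]],b[2:]-a[2:]);return a[2:]+s[0]*a[:2]
A=X(L[0],L[2]);B=X(L[1],L[2]);print(A,B,np.linalg.norm(A-B))
print('outer corners',onz(c,[[248,55],[256.5,210]],.094))
E
```

```text
rod [[0.4794 0.0911 0.115 ]
 [0.6031 0.096  0.115 ]] 0.12388344644318276 [0.5412 0.0936 0.115 ]
[ 0.0387 -0.9993  0.4639  0.1411] -87.78409
[ 0.0382 -0.9993  0.6133  0.1528] -87.81058
[0.9993 0.0374 0.5288 0.2969] 2.1440291
[0.4579 0.2943] [0.6077 0.2999] 0.14987083
outer corners [[0.4687 0.0252 0.094 ]
 [0.6186 0.0314 0.094 ]]
```

View pics/w11z.png

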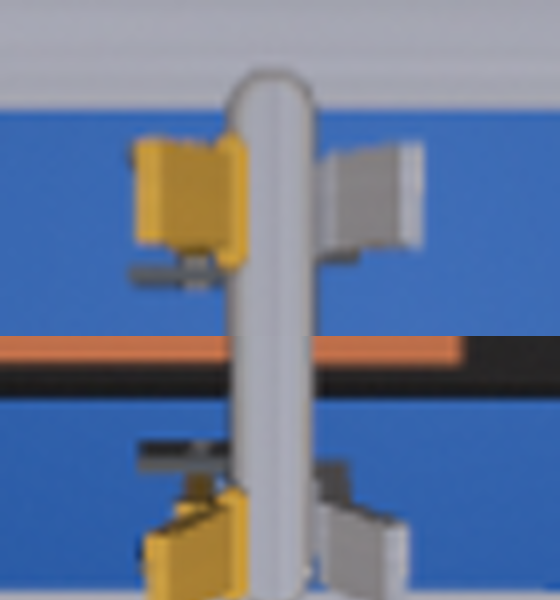

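Both brass lips lie over the rod: seated. Stand: width measures 149.9, edge middle ≈(0.543,0.028), direction -87.8°. Now check the handle position and hover over it.

```bash
python3 - <<'E'
from h import *
c=load('w11')
print(proj(c,[[.5369,.2529,.134],[.5369+.035,.2529+.0013,.134],[.5369-.035,.2529-.0013,.134]]))
cv2.imwrite('pics/w11h.png',cv2.resize(c['img'][90:200,440:550,::-1],None,fx=5,fy=5,interpolation=cv2.INTER_CUBIC))
delta([.5369,.2529,.18],92.2)
E
```

```text
[[503.1861 143.7667]
 [497.2043 183.2113]
 [509.4066 101.7071]]
t 12.4 pos [0.5807 0.0947 0.2575] rot [-89.9711  -0.0291  92.1554] F [ 0.0205 -0.278  -0.4717] open 0.05155400957510549
turn [-0.0289 -0.0446  0.0292] shift [0.1597 0.0776 0.0377]
```

View pics/w11h.png

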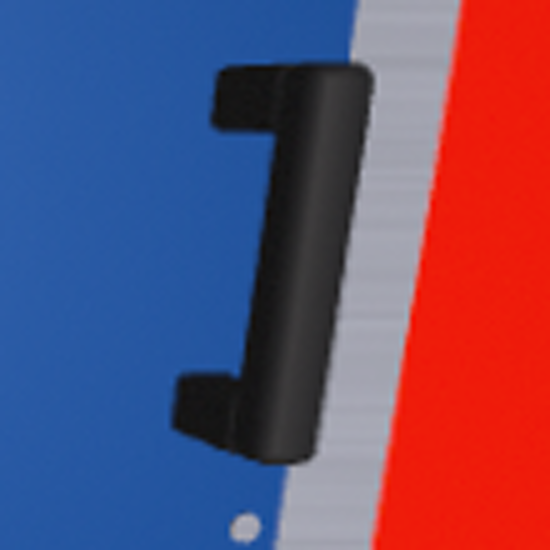

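Call:
play_rows(moves=[[[0, 0, 0], [0.04, 0.01, 0.01], 60], [[0, 0, 0], [0.08, 0.02, 0.02], 60], [[0, 0, 0], [0.12, 0.04, 0.03], 60], [[0, 0, 0], [0.155, 0.06, 0.037], 60], [[0, 0, 0], [0.16, 0.077, 0.038], 60]])

```text
time: 12.9
ee_pos: [0.5342, 0.256, 0.1791]
tcp_rot: [-89.9, -0.0, 92.4]
wrist_force: [0.7, -0.8, 0.6]
opening: 0.0516
```

Call:
play_rows(moves=[[[0, 0, 0], [0, 0, 0], 60], [[0, 0, 0], [0, 0, 0], 60], [[0, 0, 0], [0, 0, 0], 60], [[0, 0, 0], [0, 0, 0], 60], [[0, 0, 0], [0, 0, 0], 60]])

```text
time: 13.4
ee_pos: [0.5373, 0.2527, 0.1817]
tcp_rot: [-90.1, -0.1, 92.1]
wrist_force: [-0.2, 0.5, -0.5]
opening: 0.0514
```

```bash
python3 - <<'E'
from h import *
c=grab('wrist','w12')
delta([.5369,.2529,.111],92.2)
print(proj(c,[[.5369,.2529,.134],[.5369+.035,.2529+.0013,.134],[.5369-.035,.2529-.0013,.134]]))
E
python3 m.py w12
```

```text
t 13.45 pos [0.5372 0.2528 0.1815] rot [-90.0577  -0.0541  92.1107] F [-0.4924 -0.8434  0.0047] open 0.051338489654969795
turn [ 0.0577 -0.0894  0.054 ] shift [0.     0.0705 0.0004]
[[319.0845 216.6705]
 [319.0085 265.5835]
 [319.1672 163.0595]]
yellow [211 118  16 141 533] [[0.4778 0.1756 0.1   ]
 [0.5866 0.1793 0.1   ]] 0.1088839962119242
yaw y 1.9000858497423128 origin [0.5336 0.1375] seat(yellow) [0.535  0.0925]
```

View pics/w12.png

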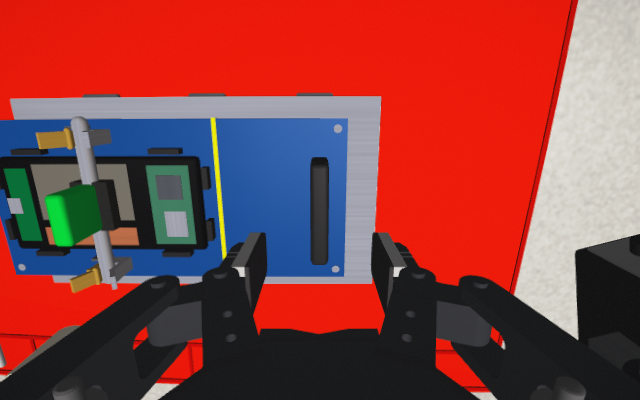

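The handle sits at column 319, rows 158–265, midway between the fingers. Descend and grip.

Call:
play_rows(moves=[[[0, 0, 0], [0, 0.025, 0], 60], [[0, 0, 0], [0, 0.05, 0], 60], [[0, 0, 0], [0, 0.069, 0], 60], [[0, 0, 0], [0, 0.069, 0], 60], [[0, 0, 0], [0, 0.069, 0], 40]], grip_force=80)

```text
time: 13.95
ee_pos: [0.5369, 0.2531, 0.1125]
tcp_rot: [-90.0, -0.0, 92.1]
wrist_force: [0.1, -0.5, -0.3]
opening: 0.038
```

Call:
play_rows(moves=[[[0, 0, 0], [0, 0, 0], 20], [[0, 0, 0], [0, 0, 0], 0], [[0, 0, 0], [0, 0, 0], 0], [[0, 0, 0], [0, 0, 0], 0], [[0, 0, 0], [0, 0, 0], 0]])

```text
time: 14.45
ee_pos: [0.5375, 0.2534, 0.1137]
tcp_rot: [-90.2, -0.1, 92.2]
wrist_force: [-1.3, -1.9, 5.9]
opening: 0.0102
```

```bash
python3 - <<'E'
from h import *
c=grab('wrist','w13')
delta([.5369,.2529,.111],92.2)
E
python3 m.py w13
```

```text
t 14.5 pos [0.5375 0.2534 0.1137] rot [-90.1531  -0.0719  92.1476] F [-0.6183 -1.5561  6.1034] open 0.009948182799375984
turn [ 0.1531 -0.0525  0.0718] shift [-0.0005  0.0027  0.0006]
yellow [164 120  26 168 960] [[0.4778 0.176  0.1   ]
 [0.5711 0.1788 0.1   ]] 0.09334361240811936
yaw y 1.7434321615756185 origin [0.5257 0.1374] seat(yellow) [0.5271 0.0924]
```

View pics/w13.png

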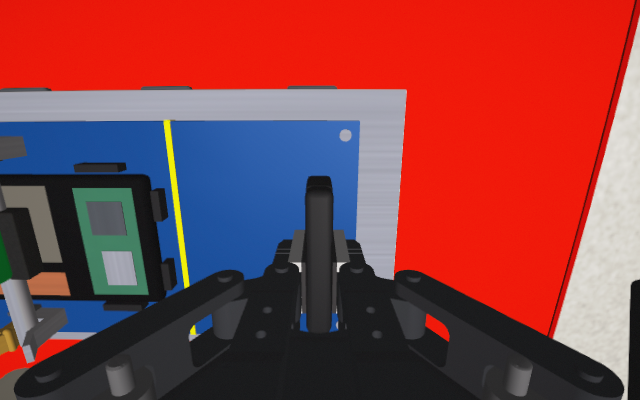

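Handle gripped, pressing down ~6 N. Slide straight out along tool -x (−87.85°, the stand's axis), slowly.

Call:
play_rows(moves=[[[0, 0, 0], [-0.003, 0, 0], 0], [[0, 0, 0], [-0.009, 0, 0], 0], [[0, 0, 0], [-0.017, 0, 0], 0], [[0, 0, 0], [-0.025, 0, 0], 0], [[0, 0, 0], [-0.033, 0, 0], 0]])

```text
time: 15.0
ee_pos: [0.5388, 0.2217, 0.1137]
tcp_rot: [-90.2, -0.2, 92.2]
wrist_force: [-0.7, 7.8, 4.1]
opening: 0.0103
```

```bash
python3 - <<'E'
from h import *
delta([.5432,.1027,.1137],92.2)
c=grab('side','s14');cv2.imwrite('pics/s14c.png',cv2.resize(c['img'][110:250,270:400,::-1],None,fx=4,fy=4,interpolation=cv2.INTER_CUBIC))
E
```

```text
t 15.0 pos [0.5388 0.2217 0.1137] rot [-90.1725  -0.2421  92.2235] F [-0.7054  7.7952  4.099 ] open 0.010256043456244831
turn [0.1725 0.0231 0.2422] shift [-0.1191 -0.0005  0.0002]
```

View pics/s14c.png

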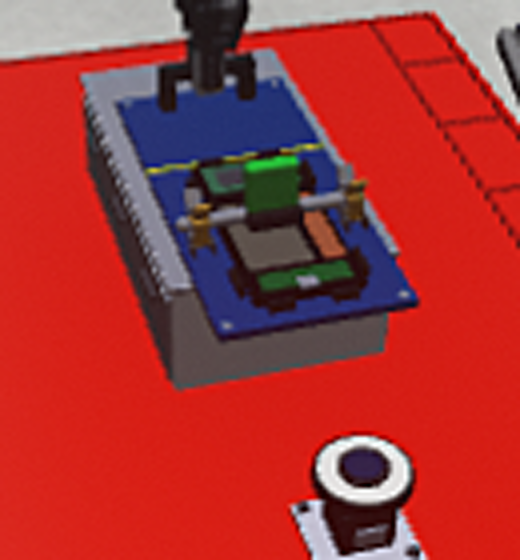

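The carrier follows flat on the stand. Continue with half of the rest.

Call:
play_rows(moves=[[[0, 0, 0], [-0.008, 0, 0], 0], [[0, 0, 0], [-0.016, 0, 0], 0], [[0, 0, 0], [-0.024, 0, 0], 0], [[0, 0, 0], [-0.032, 0, 0], 0], [[0, 0, 0], [-0.04, 0, 0], 0]])

```text
time: 15.55
ee_pos: [0.5404, 0.1818, 0.1136]
tcp_rot: [-90.2, -0.2, 92.2]
wrist_force: [-0.1, 7.9, 6.8]
opening: 0.0103
```

Call:
play_rows(moves=[[[0, 0, 0], [-0.008, 0, 0], 0], [[0, 0, 0], [-0.016, 0, 0], 0], [[0, 0, 0], [-0.024, 0, 0], 0], [[0, 0, 0], [-0.032, 0, 0], 0], [[0, 0, 0], [-0.037, 0, 0], 0]])

```text
time: 16.05
ee_pos: [0.5418, 0.1446, 0.1137]
tcp_rot: [-90.2, -0.2, 92.2]
wrist_force: [-0.1, 8.9, 6.4]
opening: 0.0102
```

```bash
python3 - <<'E'
from h import *
delta([.5432,.1027,.1137],92.2);print(get_obs()['torque'])
c=grab('side','s15');cv2.imwrite('pics/s15c.png',cv2.resize(c['img'][110:250,270:400,::-1],None,fx=4,fy=4,interpolation=cv2.INTER_CUBIC))
E
```

```text
t 16.05 pos [0.5418 0.1446 0.1137] rot [-90.1852  -0.2228  92.2089] F [-0.1054  8.9453  6.4096] open 0.010223653115703153
turn [0.1852 0.0085 0.2228] shift [-0.0419 -0.0002  0.0003]
[1.5696 0.067  0.0252]
```

View pics/s15c.png

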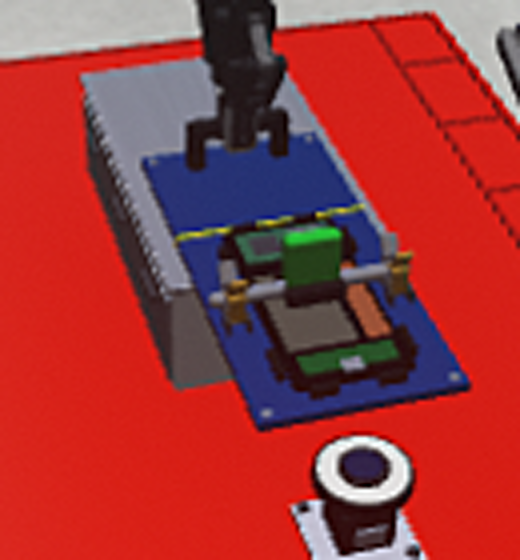

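Call:
play_rows(moves=[[[0, 0, 0], [-0.008, 0, 0], 0], [[0, 0, 0], [-0.016, 0.0005, 0], 0], [[0, 0, 0], [-0.023, 0.001, 0], 0], [[0, 0, 0], [-0.029, 0.001, 0], 0], [[0, 0, 0], [-0.034, 0.001, 0], 0]])

```text
time: 16.6
ee_pos: [0.5436, 0.1115, 0.1136]
tcp_rot: [-90.3, -0.3, 92.2]
wrist_force: [-1.1, 12.4, 11.2]
opening: 0.0101
```

```bash
python3 - <<'E'
from h import *
delta([.5432,.1027,.1137],92.2);print(get_obs()['torque'])
c=grab('side','s16');cv2.imwrite('pics/s16c.png',cv2.resize(c['img'][130:240,290:400,::-1],None,fx=5,fy=5,interpolation=cv2.INTER_CUBIC))
c=grab('scene','c16');cv2.imwrite('pics/c16c.png',cv2.resize(c['img'][180:290,310:470,::-1],None,fx=5,fy=5,interpolation=cv2.INTER_CUBIC))
c=grab('wrist','w16')
E
```

```text
t 16.6 pos [0.5436 0.1115 0.1136] rot [-90.2928  -0.308   92.24  ] F [-1.0985 12.3809 11.1891] open 0.010125872704071615
turn [0.2927 0.0392 0.3081] shift [-0.0088 -0.0001  0.0008]
[2.2918 0.1673 0.0033]
```

View pics/s16c.png

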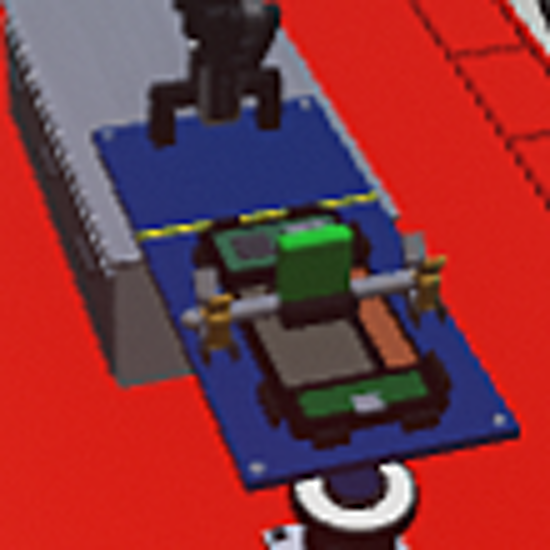

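View pics/c16c.png

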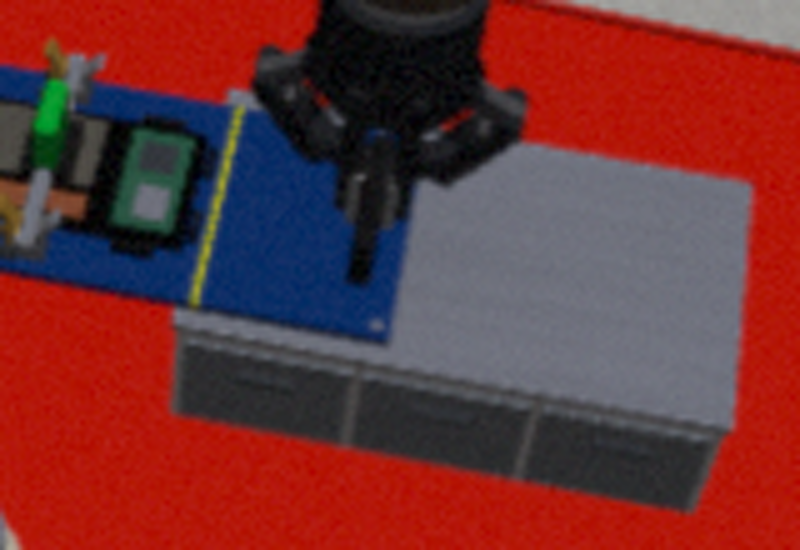

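View pics/w16.png

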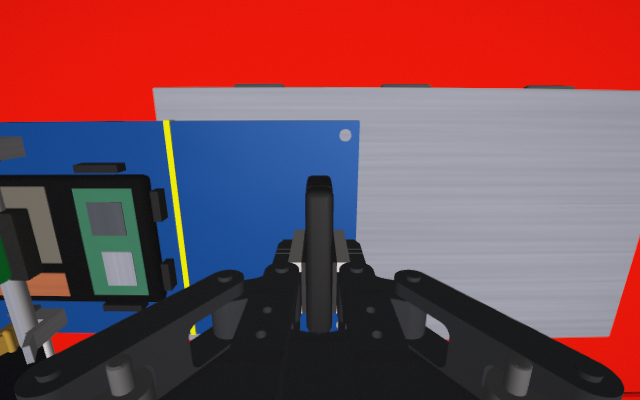

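```bash
cat > e.py <<'E'
from h import *
import sys
c=load(sys.argv[1]); x0,x1,y0,y1=map(int,sys.argv[2:6])
im=cv2.cvtColor(c['img'],cv2.COLOR_RGB2HSV)
y=cv2.inRange(im,(24,150,120),(34,255,255)); ys,xs=np.nonzero(y[:330,:260])
P=onz(c,np.c_[xs,ys],.1); v=cv2.fitLine(P[:,:2].astype(np.float32),cv2.DIST_HUBER,0,.0005,.01).ravel()
print('line',v,np.degrees(np.arctan2(v[1],v[0])))
red=cv2.inRange(im,(0,170,90),(8,255,255))|cv2.inRange(im,(172,170,90),(179,255,255))
E=[]
for r in range(y0,y1):
    k=np.nonzero(red[r,x0:x1]==0)[0]; E.append([x0+k.min()-.5,r])
print(E[0],E[-1]); Q=onz(c,E,.094);w=cv2.fitLine(Q[:,:2].astype(np.float32),cv2.DIST_HUBER,0,.0005,.01).ravel();print('edge',w,np.degrees(np.arctan2(w[1],w[0])))
yaw=np.radians(2.2);ex=np.array([np.sin(yaw),-np.cos(yaw)])
print('near edge pt',Q.mean(0))
at=lambda v,x: v[3]+(x-v[2])*v[1]/v[0]
em=Q.mean(0)
for x in (.482,.593):
    ye=em[1]+(x-em[0])*np.tan(yaw); print(x,'line y',at(v,x),'edge y',ye,'mark x_s',-(at(v,x)-ye)*np.cos(yaw))
E
python3 e.py w16 120 200 93 118
```

```text
line [0.9992 0.041  0.5282 0.0348] 2.351613
[np.float64(152.5), 93] [np.float64(155.5), 117]
edge [0.9989 0.0469 0.4783 0.0249] 2.6901221
near edge pt [0.4774 0.0249 0.094 ]
0.482 line y 0.032926876 edge y 0.02502934723377653 mark x_s -0.007891707725218623
0.593 line y 0.037485253 edge y 0.029293537106868696 mark x_s -0.008185677979553614
```

Call:
play_rows(moves=[[[0, 0, 0], [-0.003, 0, 0], 0], [[0, 0, 0], [-0.006, 0, 0], 0], [[0, 0, 0], [-0.008, 0, 0], 0], [[0, 0, 0], [-0.008, 0, 0], 0], [[0, 0, 0], [-0.008, 0, 0], 0]])

```text
time: 17.25
ee_pos: [0.544, 0.1034, 0.1136]
tcp_rot: [-90.3, -0.3, 92.2]
wrist_force: [-0.5, 10.4, 11.7]
opening: 0.0102
```

```bash
python3 - <<'E'
from h import *
delta([.5432,.1027,.1137],92.2);print(get_obs()['torque'])
c=grab('side','s17');cv2.imwrite('pics/s17c.png',cv2.resize(c['img'][130:250,290:410,::-1],None,fx=5,fy=5,interpolation=cv2.INTER_CUBIC))
c=grab('wrist','w17')
E
python3 e.py w17 120 200 93 118
```

```text
t 17.25 pos [0.544  0.1034 0.1136] rot [-90.2938  -0.2673  92.2314] F [-0.4827 10.3796 11.7006] open 0.010216321047501274
turn [0.2937 0.0307 0.2674] shift [-0.0007 -0.0001  0.0008]
[1.9191 0.106  0.0004]
line [0.9992 0.0411 0.5286 0.0274] 2.3538344
[np.float64(167.5), 93] [np.float64(169.5), 117]
edge [0.9997 0.0233 0.4792 0.0249] 1.3350847
near edge pt [0.4775 0.0249 0.094 ]
0.482 line y 0.025529739 edge y 0.02506553020145073 mark x_s -0.00046386615383430907
0.593 line y 0.030092426 edge y 0.029329720074542896 mark x_s -0.0007621433920957715
```

View pics/w17.png

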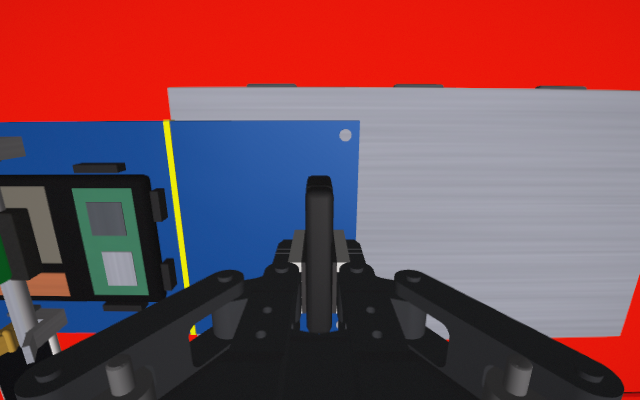

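View pics/s17c.png

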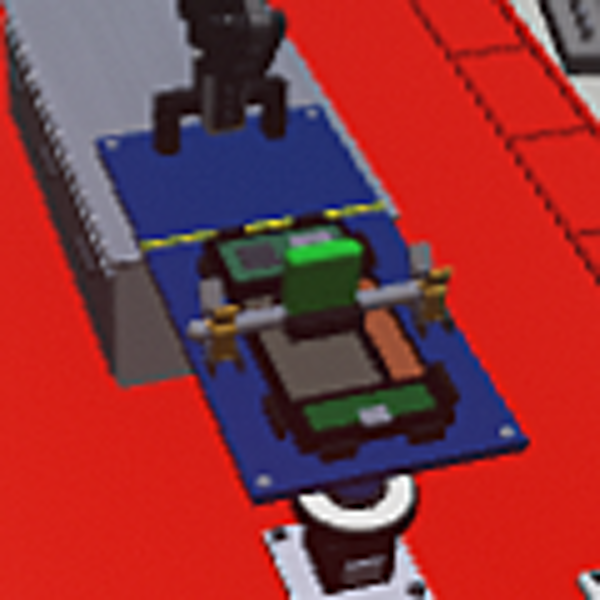

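```bash
python3 - <<'E'
from h import *
d=load('s17');c=grab('scene','c17')
# predicted projections of stand corners & yellow line ends from wrist estimate
yaw=np.radians(2.2);ex=np.array([np.sin(yaw),-np.cos(yaw),0]);ey=np.array([np.cos(yaw),np.sin(yaw),0])
e=np.array([.5434,.0274,.094])
pts=[e-.075*ey,e+.075*ey,e-.062*ey+[0,0,.006],e+.062*ey+[0,0,.006]]
for cam,n in((d,'s'),(c,'c')):
    p=proj(cam,pts)
    print(n,p)
    im=cam['img'][:,:,::-1]; x0,y0=((305,150),(330,185))[n=='c']
    z=cv2.resize(im[y0:y0+60,x0:x0+80],None,fx=9,fy=9,interpolation=cv2.INTER_CUBIC)
    for q,col in zip(p,[(255,255,255)]*2+[(255,0,255)]*2):
        cv2.drawMarker(z,tuple(int(t) for t in ((q-[x0,y0]+.5)*9)),col,cv2.MARKER_CROSS,12,1)
    cv2.imwrite(f'pics/z17{n}.png',z)
E
```

```text
s [[310.8341 182.2025]
 [368.7849 172.2036]
 [315.9948 179.3539]
 [364.1068 171.1102]]
c [[354.9042 196.7191]
 [343.3416 243.8238]
 [354.1028 199.0552]
 [344.5211 238.0419]]
```

View pics/z17s.png

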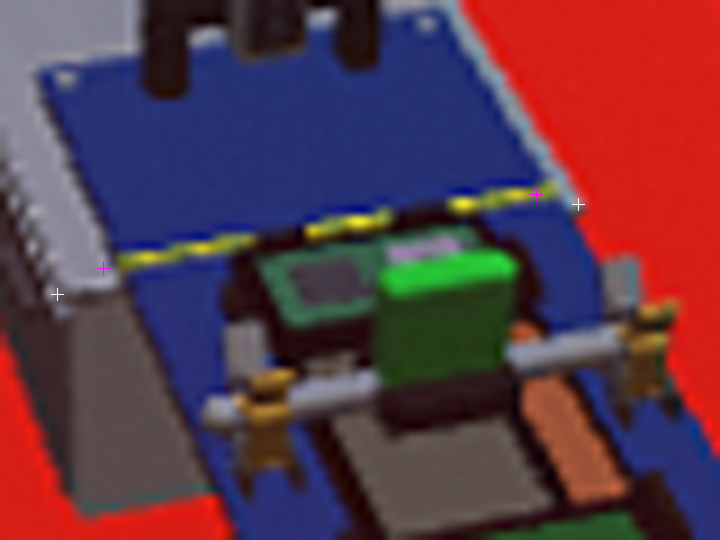

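View pics/z17c.png

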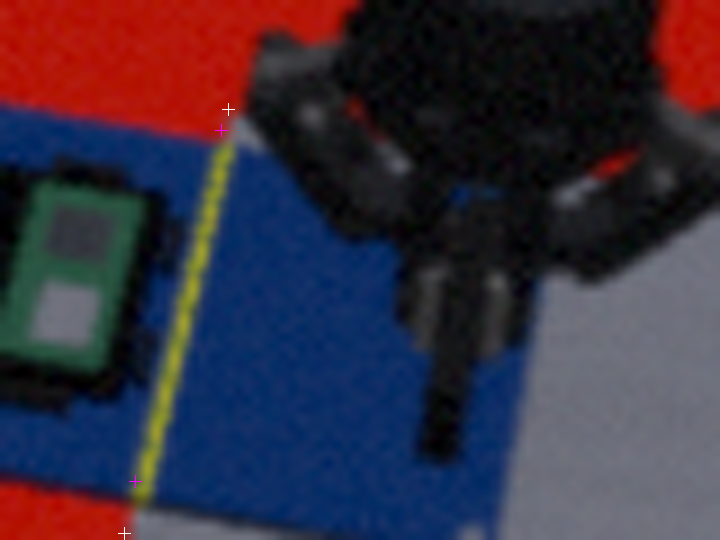

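The cross-check in the side and scene views shows the same constant camera offset for both line and edge, so the line is within about 1 mm of the edge. Hold to settle, then hand in.

Call:
play_rows(moves=[[[0, 0, 0], [0, 0, 0], 0], [[0, 0, 0], [0, 0, 0], 0], [[0, 0, 0], [0, 0, 0], 0], [[0, 0, 0], [0, 0, 0], 0], [[0, 0, 0], [0, 0, 0], 0]])

```text
time: 17.9
ee_pos: [0.544, 0.1034, 0.1136]
tcp_rot: [-90.3, -0.3, 92.2]
wrist_force: [0.3, 9.4, 12.5]
opening: 0.0107
```

```bash
python3 - <<'E'
from h import *
c=grab('wrist','w18');delta([.5432,.1027,.1137],92.2)
E
python3 e.py w18 120 200 93 118; python3 -c "
from h import *
print(job_done())"
```

```text
t 17.95 pos [0.544  0.1034 0.1136] rot [-90.2943  -0.2617  92.2341] F [-0.3683  9.0153 11.7691] open 0.010321040611963582
turn [0.2942 0.0335 0.2617] shift [-0.0007 -0.0001  0.0008]
line [0.9992 0.0409 0.5285 0.0274] 2.3466008
[np.float64(167.5), 93] [np.float64(169.5), 117]
edge [0.9997 0.0233 0.4792 0.0249] 1.3358294
near edge pt [0.4775 0.0249 0.094 ]
0.482 line y 0.025535442 edge y 0.025061578840237225 mark x_s -0.00047351381811437595
0.593 line y 0.030084092 edge y 0.02932576871332939 mark x_s -0.0007577645088953326
the job is handed in; nothing more can be done
None
```

I pressed the larger bar into both clips and slid the carrier about 150 mm straight out by its handle. I handed the job in at about 18 s with the tail still held. Joint 6 was at its limit on the first approach to the clips, so I turned the bar half round before pressing it in.

- **Bar:** it stopped moving at the seated height (39 N with no further travel). After I let go, both brass lips lay over the rod. The bar sat about 2 mm off centre across the carrier, where 7 mm is allowed. I did not measure it or the phone again after the slide, but the last side picture shows both in place.
- **Yellow line:** it lies about 0.5 and 0.8 mm inside the stand's edge at its two ends. Those two figures use the stand's direction measured earlier. The short piece of edge visible at the end gave 1.3° and 2.7° in two readings, against the 2.2° I used, so I did not rely on it for direction.
- **Holding:** the carrier looked flat in the pictures and its pose did not change between the last two readings. The gripper was pressing down on the tail with about 12 N.
- **Disagreement:** the scene camera put the line and the stand edge both about 2–3 mm further in than the wrist camera did. Since they shifted together, their relative position still agrees; the side view matched to within about half a millimetre.
- **Camera and bystanders:** the camera stayed clear of the carrier in the pictures, and the path kept clear of the other things on the bench. I did not check their positions separately at the end.

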